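# Set the washed cutter rings to drain

## Task

Set the washed pastry cutter rings on the tilting draining board to drain. Lift the board over its top notch so that the ratchet lets go, lower it flat, open the hold-down clamp, stand every ring in one row across the board where the clamp bar will come down on them, and shut the clamp on them while the board is still flat. Then raise the board by its lift bar and leave it resting in its third notch from the bottom, with all rings still held under the bar; leave the butter and the drum where they are.

Things in the scene. Friction and masses are not known exactly. Their poses are not given: they have to be found in the camera images.
- board (a joint): tilt of the draining board in rad: 0 flat, grows as its far edge is raised, end stop 1.22. A ratchet holds it in four notches, at 0.252, 0.461, 0.670 and 0.880: lift some 0.05 past a notch, let go, and it sinks back into it. Lifted past about 1.13 the pawl tips out and the board can be lowered; the pawl tips in again only when it lies flat (below 0.06). Starts in the second notch.
- pawl (a joint): ratchet pawl at the left (+y) side of the stand, a small lever with a steel ball (25 mm) on top as tumbler weight: about 0 engaged in a notch (ball leans to the robot), up to 0.15 while riding over a tooth, 0.87 tipped out (ball leans away from the robot).
- board_hinge (a point): middle of the board's hinge line at its near edge, 62 mm above the worktop, fixed to the steel stand; y runs along the hinge (to the left), x level from the hinge towards the far edge, z up. The aluminium board is 205 mm deep, 270 wide, 8 thick. Place and yaw of the stand vary.
- lift_bar (a point): middle of the lift bar, a round steel bar 12 mm thick and 104 mm long, parallel to the hinge, 255 mm from it, held 45 mm clear of the board's far edge by an arm at either end. Moves with the board, axes as of the board (x away from the hinge). A gripper pointing down can pinch it at any tilt; it turns between the fingers. Raising takes 4 N; the board sinks slowly by its own weight.
- row_middle (a point): middle of the row for the rings, on the board's upper face, 68 mm from the hinge line; moves with the board, axes as of the board (x up the board, y along the row, z out of the face). Ring centres may lie up to 112 mm to either side along y, and -35 to +27 mm along x (a ring that slid down against the lip is still under the bar). A lip 14 mm above the face stands along the near edge, its inner face 55 mm before this point.
- clamp (a joint): swing of the hold-down clamp in rad: 0 shut, 1.75 open (end stop). Its steel bar, 28 mm wide and 250 long, lies across the board 70 mm from the hinge when shut, and stops at about 0.03 on the rings' tops. Sprung over centre: below about 0.8 it snaps shut (5 N), above about 1.05 it snaps open and stays. Starts shut.
- clamp_pivot (a point): middle of the clamp's pivot line, 165 mm from the hinge, 42 mm above the board's middle plane; moves with the board, axes as of the board. Opening swings the bar up and towards the far edge, about the y axis.
- clamp_grip (a point): middle of the clamp's grip, a round bar 12 mm thick, parallel to the hinge, on two posts 84 mm apart above the hold-down bar. Shut, it lies 95 mm nearer the hinge than the pivot line and 47 mm above it; it goes round the pivot with the clamp (106 mm radius). A gripper pointing down can hold it all the way, 30 mm clear below; it turns between the fingers.
- butter: wrapped stick of butter, 33 x 120 x 32 mm, lying behind the stand; not part of the job. Origin at the centre of its underside, length along its y.
- drum: round card drum, 75 mm across, 96 mm high, standing at the far left; not part of the job. Origin at the centre of its underside.
- ring_1_mid (a point): plain steel pastry cutter ring, fluted, 55 mm across and 30 mm high, open in the middle; grasp it round the outside (55 mm). It stands on its end on the worktop. This point is its centre, 15 mm above its underside; its axis is z. From 2 to 4 such rings are there; an absent one reads None.
- ring_2_mid (a point): plain steel pastry cutter ring, fluted, 55 mm across and 30 mm high, open in the middle; grasp it round the outside (55 mm). It stands on its end on the worktop. This point is its centre, 15 mm above its underside; its axis is z. From 2 to 4 such rings are there; an absent one reads None.
- ring_3_mid (a point): plain steel pastry cutter ring, fluted, 55 mm across and 30 mm high, open in the middle; grasp it round the outside (55 mm). It stands on its end on the worktop. This point is its centre, 15 mm above its underside; its axis is z. From 2 to 4 such rings are there; an absent one reads None.
- ring_4_mid (a point): plain steel pastry cutter ring, fluted, 55 mm across and 30 mm high, open in the middle; grasp it round the outside (55 mm). It stands on its end on the worktop. This point is its centre, 15 mm above its underside; its axis is z. From 2 to 4 such rings are there; an absent one reads None.

How it is judged (in metres and radians):
On the way, in this order (a step that is already met when the one before it is completed fails the run):
1. the board is lifted past its top notch and the pawl has tipped out (value of joint board above 1 rad and value of joint pawl above 0.5 rad), for 0.1 s.
2. the board lies flat and the pawl has tipped in again (value of joint board below 0.06 rad and value of joint pawl below 0.2 rad), for 0.2 s.
3. with the board flat, every ring stands in the row and the clamp is shut on them (value of joint board below 0.06 rad and value of joint clamp below 0.1 rad and x of ring_1_mid in the frame of row_middle between -0.035 and 0.027 m and y of ring_1_mid in the frame of row_middle between -0.112 and 0.112 m and z of ring_1_mid in the frame of row_middle between 0.009 and 0.021 m and x of ring_2_mid in the frame of row_middle between -0.035 and 0.027 m and y of ring_2_mid in the frame of row_middle between -0.112 and 0.112 m and z of ring_2_mid in the frame of row_middle between 0.009 and 0.021 m and x of ring_3_mid in the frame of row_middle between -0.035 and 0.027 m and y of ring_3_mid in the frame of row_middle between -0.112 and 0.112 m and z of ring_3_mid in the frame of row_middle between 0.009 and 0.021 m and x of ring_4_mid in the frame of row_middle between -0.035 and 0.027 m and y of ring_4_mid in the frame of row_middle between -0.112 and 0.112 m and z of ring_4_mid in the frame of row_middle between 0.009 and 0.021 m), for 0.3 s.
At the end, for the whole second after the job is handed in: Board at rest in its third notch (tilt 0.60 to 0.73 rad), pawl engaged, clamp shut (below 0.1 rad); every ring stands on the board (6 mm), its centre -35 to +27 mm from the row line along the board's x and within 112 mm of the row's middle along y (value of joint board between 0.6 and 0.73 rad and value of joint each of pawl, clamp below 0.1 rad and velocity of joint board between -0.05 and 0.05 rad/s and x of ring_1_mid in the frame of row_middle between -0.035 and 0.027 m and y of ring_1_mid in the frame of row_middle between -0.112 and 0.112 m and z of ring_1_mid in the frame of row_middle between 0.009 and 0.021 m and x of ring_2_mid in the frame of row_middle between -0.035 and 0.027 m and y of ring_2_mid in the frame of row_middle between -0.112 and 0.112 m and z of ring_2_mid in the frame of row_middle between 0.009 and 0.021 m and x of ring_3_mid in the frame of row_middle between -0.035 and 0.027 m and y of ring_3_mid in the frame of row_middle between -0.112 and 0.112 m and z of ring_3_mid in the frame of row_middle between 0.009 and 0.021 m and x of ring_4_mid in the frame of row_middle between -0.035 and 0.027 m and y of ring_4_mid in the frame of row_middle between -0.112 and 0.112 m and z of ring_4_mid in the frame of row_middle between 0.009 and 0.021 m); the robot touches nothing.
It fails at once if the butter is pushed more than 30 mm (distance of butter from where it was at the start of the episode above 0.03 m).
It fails at once if the drum is pushed more than 30 mm (distance of drum from where it was at the start of the episode above 0.03 m).
Of ring_1, ring_2, ring_3, ring_4 only 2 to 4 are there at a start; the rules pass over those that are not, and their reading is None.
At some moment in a run one of ring_1, ring_2, ring_3, ring_4 may be knocked a few centimetres aside while the robot is not near it.
Once in a run the grip may slacken for a moment while it holds something.
It also fails if it takes over 210 s, if anything falls off the work surface, if the arm or the gripper's body presses on something with over 40 N, if the wrist force passes 120 N, or if a joint passes its speed limit or range.

## Robot

A 6-joint arm with a two-finger parallel gripper is mounted at the origin on a cart in front of the work surface, level with it; the furniture and walls round the work are solid. World frame = base frame: x ahead of the robot, y to its left, z up, the work surface at z = 0. Lengths are in m, angles in degrees, forces in N, time in s.
With the tool pointing down it reaches from about 0.4 to 0.825 m from the base axis. Payload 7 kg.
Tool frame: the origin (TCP) lies midway between the tips of the shut fingers; the grasp point (between the pads) lies 19 mm behind it; z points along the fingers, y is the line along which they close (so a half turn about z gives the same grasp; the last joint's range is limited). The gripper opens to 88 mm and grips with 3 to 60 N. Pads are 19 mm wide; open, the fingers measure 130 mm over their backs; the gripper's body (78 mm by 193 mm) begins 47 mm behind the grasp point.
Start: joints at [-55.342, 20.546, 0.682, 0, -70.136, -16.507], TCP at [0.21, -0.641, 0.227] pointing down, gripper open.
Joint ranges: [-176.03, 176.03], [-82.01, 121.73], [-58.28, 71.71], [-173.87, 95.51], [-174.79, -0.11], [-173.66, 173.66]. Speed limits (degrees/s): [136.94, 136.94, 172.46, 180, 180, 180].

## Interface

Orientations are given as [roll, pitch, yaw] about the fixed x, y, z axes, in that order (R = Rz(yaw) Ry(pitch) Rx(roll)).
In Python, from plant import telemetry, viewer, workorder gives the robot as it stands. The module is installed in compiled form; this text tells all that it offers.
- The arm moves only by the tool carry_out, never from a script. Its argument "rows" is a list of rows, each a list of 6 numbers: the shift along the tool's x, y, z in m, then the turn, a rotation vector about the tool's x, y, z in rad. In form: [[tx, ty, tz, ax, ay, az], ...]. A call has 1 to 8 rows; each row is the pose to reach, as a shift and turn from the pose commanded when the call began, along the tool's axes at that moment; what a row does not reach only later rows make up. A row lasts 1/8 s, in which the tool goes at most 62.5 mm and 10.7 degrees, less where a joint would pass 70% of its speed; a pose out of reach is approached as far as the arm can. A call with a gripper value outside its range is refused whole. "grip" is the gripper's target within -1 to 1 (fully open at 1, half-way at 0, shut at -1), set as the call begins (left out, the last holds). The fingers move at their own pace and stop on an object; the grip force is fixed at half the most. Time passes only in rows, so rows that repeat a pose let the fingers close. It gives the time, the measured TCP pose, the force, the opening and the grip force at its end, in the units of the state.
- telemetry.get_obs(): the state, without advancing time (a new reading comes with each control period).
- viewer.snapshot(name): name is "scene" or "top" or "wrist"; returns the picture (384x512x3 uint8, red, green, blue); there is no depth.
- viewer.camera_info(name): a dict with "intrinsics" (3x3 intrinsics, pixels), "extrinsics" (4x4, takes a point from camera to world coordinates); the wrist camera has in their place "tool_from_camera" (4x4, takes a point from camera to tool coordinates, whose origin is the TCP and whose axes are the flange's). Camera axes: x right, y down, z forward; pixel columns grow to the right and rows downward; lengths in m; the calibration is good to about 2 mm. A picture is of the moment at which its call begins: read the wrist's pose just before it. camera_info takes no time and is no camera call.
- workorder.close_job(): hands the job in; it is judged then, once.
The state is a dict: "clock": time; "joint_pos": joint angles; "qvel": joint speeds; "tau": joint torques, N m; "tool_pos": TCP position; "orientation": TCP orientation; "force": force on the tool from outside, world axes, zero at the start; "moment": the same for the moment, N m; "opening": finger opening in m; "gripper_force": force on a finger pad.
Only numpy, scipy, OpenCV 4.12 (cv2) and the standard library are available. Lean on these libraries where they do the work, as an engineer would, in place of code of your own. Each camera call takes 0.05 s, during which the arm holds its last target. There are 200 camera calls.

## Working session

There is one attempt and no reset: what is moved stays moved. The work goes in short steps, Python scripts to look and compute and a tool call to move; the robot and the scene stay as the last step left them, time stands still between calls to the robot, and variables do not carry over. Pictures are saved under pics/ and viewed, at most 14 in all, crops included, and the job is handed in when it is done.

Besides the shell and the picture viewer there is one more tool, called as name(argument=value, ...), one argument or row to a line, values as JSON. carry_out: Moves the arm, as the interface text tells. Its arguments: {"type":"object","properties":{"rows":{"type":"array"},"grip":{"type":"number"}},"required":["rows"]}

```bash
mkdir -p pics; cat > h.py <<'E'
import numpy as np, cv2
from plant import telemetry, viewer, workorder
from scipy.spatial.transform import Rotation as R
def pose():
    o=telemetry.get_obs(); T=np.eye(4); T[:3,:3]=R.from_euler('xyz',o['orientation'],degrees=True).as_matrix(); T[:3,3]=o['tool_pos']; return T
def cam(n):
    c=viewer.camera_info(n); K=np.array(c['intrinsics'])
    E=np.array(c['extrinsics']) if 'extrinsics' in c else pose()@np.array(c['tool_from_camera'])
    return K,E
def snap(n,f=None):
    K,E=cam(n); im=viewer.snapshot(n)
    if f: cv2.imwrite('pics/'+f,im[:,:,::-1])
    return im,K,E
def onz(K,E,uv,z):
    d=E[:3,:3]@np.linalg.inv(K)@np.array([uv[0],uv[1],1.]); o=E[:3,3]
    return o+d*(z-o[2])/d[2]
def proj(K,E,p):
    q=np.linalg.inv(E)@np.append(p,1); q=K@q[:3]; return q[:2]/q[2]
def rel(p,yaw=None):
    "shift in tool axes to bring TCP to world p, and the yaw turn"
    T=pose(); return T[:3,:3].T@(np.array(p)-T[:3,3])
E
python3 - <<'E'
from h import *
a,K,E=snap('top'); b,K2,E2=snap('scene')
cv2.imwrite('pics/a.png',cv2.resize(a,(800,600))[:,:,::-1]); cv2.imwrite('pics/b.png',cv2.resize(b,(800,600))[:,:,::-1])
np.set_printoptions(precision=4,suppress=True)
print(K,E,K2,E2); o=telemetry.get_obs(); print(o)
print(viewer.camera_info('wrist'))
E
```

```text
[[454.7898   0.     245.8479]
 [  0.     454.7898 194.8782]
 [  0.       0.       1.    ]] [[ 0.0585 -0.9779  0.2007  0.3945]
 [-0.9983 -0.0573  0.0117  0.171 ]
 [ 0.     -0.2011 -0.9796  1.2699]
 [ 0.      0.      0.      1.    ]] [[477.8808   0.     252.7316]
 [  0.     477.8808 185.669 ]
 [  0.       0.       1.    ]] [[-0.7561 -0.3039  0.5796 -0.0381]
 [-0.6544  0.3538 -0.6682  0.9516]
 [-0.002  -0.8846 -0.4664  0.6624]
 [ 0.      0.      0.      1.    ]]
{'clock': 0.1, 'joint_pos': array([-55.3415,  20.5877,   0.6378,  -0.0154, -70.1348, -16.5078]), 'qvel': array([-0.0726, -0.1517,  0.0852,  0.2108,  0.0329, -0.0177]), 'tau': array([ -0.0012, -58.4161,  29.375 ,   7.0155,   0.0102,  -0.0001]), 'tool_pos': array([ 0.2101, -0.641 ,  0.2257]), 'orientation': array([ 179.9147,   -0.0102, -161.8545]), 'force': array([-0.7737,  0.3964,  0.6464]), 'moment': array([0.0277, 0.0129, 0.0008]), 'gripper_force': 0.0, 'opening': 0.08778696916154435}
{'intrinsics': array([[267.3122,   0.    , 258.4301],
       [  0.    , 267.3122, 194.8414],
       [  0.    ,   0.    ,   1.    ]]), 'tool_from_camera': array([[-0.0006, -0.9635, -0.2678,  0.0723],
       [ 1.    , -0.0007,  0.0004,  0.0007],
       [-0.0006, -0.2678,  0.9635, -0.1576],
       [ 0.    ,  0.    ,  0.    ,  1.    ]])}
```

View pics/a.png

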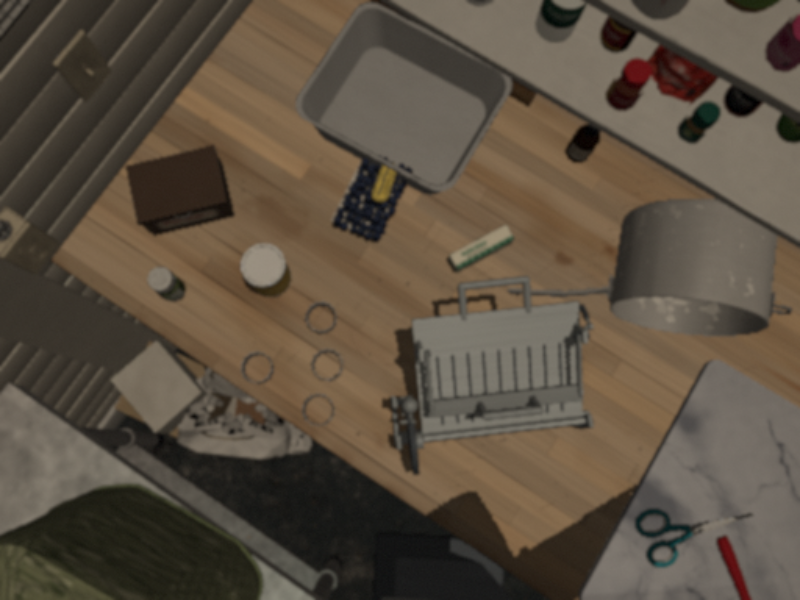

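View pics/b.png

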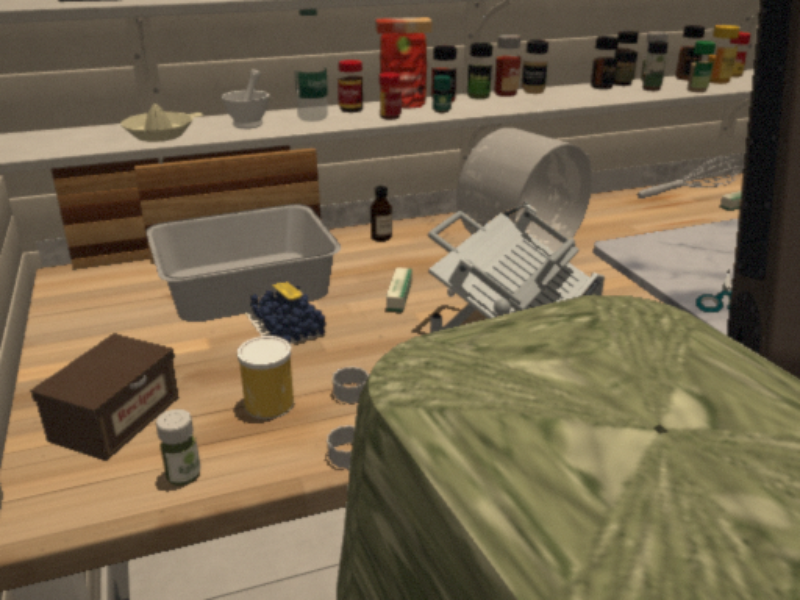

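Top view: four rings at about (320,318), (327,365), (258,368), (318,409). The lift bar runs from about (460,287) to (527,280), the clamp grip is near (505,405), and the pawl is at the left near (403,400).

```bash
python3 - <<'E'
from h import *
np.set_printoptions(precision=4,suppress=True)
a,K,E=snap('top'); cv2.imwrite('pics/c.png',cv2.resize(a[165:310,240:390],(780,754//1),interpolation=cv2.INTER_CUBIC)[:600+0,:,::-1])
s=.64
for n,uv,z in [('barL',(460,287),.1755),('barR',(527,280),.1755),('hL',(418,440),.066),('hR',(590,422),.066),('butter',(482,248),.03),('drum',(264,264),.096)]:
    print(n,onz(K,E,np.array(uv)*s,z))
g=cv2.cvtColor(a,cv2.COLOR_RGB2GRAY)
bg=cv2.medianBlur(g,21); m=((bg.astype(int)-g)>18).astype(np.uint8)
hsv=cv2.cvtColor(a,cv2.COLOR_RGB2HSV); m=((hsv[:,:,1]<70)).astype(np.uint8)
for uv in [(320,318),(327,365),(258,368),(318,409)]:
    c=np.array(uv)*s; yy,xx=np.nonzero(m[int(c[1])-15:int(c[1])+16,int(c[0])-15:int(c[0])+16])
    p=np.c_[xx,yy]+c.astype(int)-15
    (ex,ey),r,_=cv2.fitEllipse(cv2.convexHull(p.astype(np.int32)))
    print(len(p),ex,ey,r,onz(K,E,(ex,ey),.022), 'exp dia px',455*.055/1.2)
E
```

```text
barL [0.654  0.0661 0.1755]
barR [ 0.6716 -0.0394  0.1755]
hL [0.4147 0.1156 0.066 ]
hR [ 0.4611 -0.1701  0.066 ]
butter [0.7632 0.015  0.03  ]
drum [0.6935 0.3938 0.096 ]
29 205.195068359375 202.65924072265625 (18.263317108154297, 19.25918197631836) [0.6215 0.2979 0.022 ] exp dia px 20.854166666666668
12 207.84397888183594 230.0279541015625 (11.764579772949219, 16.477933883666992) [0.5453 0.2847 0.022 ] exp dia px 20.854166666666668
43 161.86349487304688 237.94467163085938 (19.53706169128418, 31.789405822753906) [0.5161 0.4092 0.022 ] exp dia px 20.854166666666668
24 196.83668518066406 263.5146484375 (8.96752643585205, 32.91537094116211) [0.4524 0.3077 0.022 ] exp dia px 20.854166666666668
```

View pics/c.png

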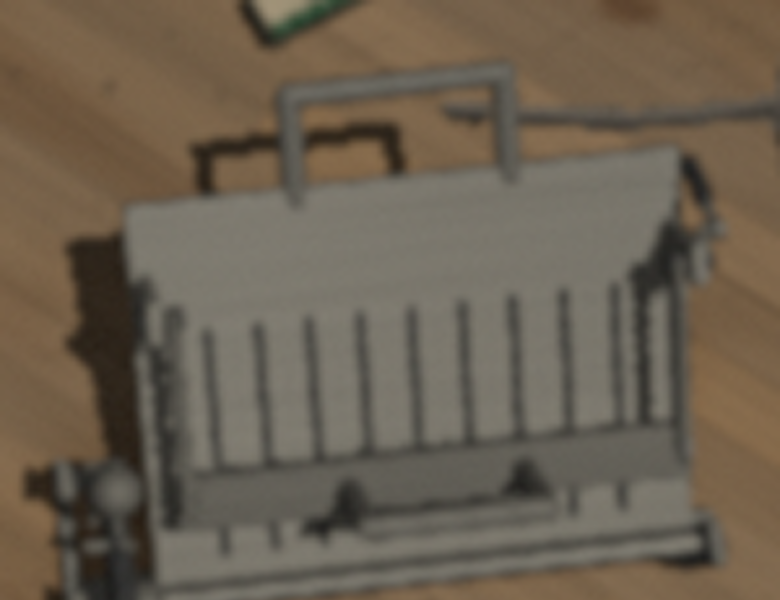

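Crop (5.2x, origin 240,165): lift bar from (290,95) to (505,75), far board edge (127,205)–(678,150), ball at (115,487). A pan handle ends near (445,110), right of the bar's middle.

```bash
cat >> h.py <<'E'
np.set_printoptions(precision=4,suppress=True)
def plan(p,yaw,n=8):
    T=pose(); Rt=R.from_euler('xyz',[180,0,yaw],degrees=True).as_matrix()
    print('shift',T[:3,:3].T@(np.array(p)-T[:3,3]),'turn',R.from_matrix(T[:3,:3].T@Rt).as_rotvec())
E
python3 - <<'E'
from h import *
K,E=cam('top'); c=lambda u,v:np.array([240+u/5.2,165+v/5.2])
L=onz(K,E,c(290,95),.1755);Rr=onz(K,E,c(505,75),.1755)
fl=onz(K,E,c(127,205),.157);fr=onz(K,E,c(678,150),.157)
for a,b in ((L,Rr),(fl,fr)):
    d=a-b; print(a,b,(a+b)/2,np.linalg.norm(d),np.degrees(np.arctan2(-d[0],d[1])))
for z in(.05,.1,.15): print('handle',onz(K,E,c(445,110),z),onz(K,E,c(760,112),z))
plan([.62,.02,.36],-80.5)
E
```

```text
[0.6552 0.0627 0.1755] [ 0.671  -0.039   0.1755] [0.6631 0.0118 0.1755] 0.10296817131650692 8.79793852249117
[0.6011 0.1368 0.157 ] [ 0.6434 -0.1263  0.157 ] [0.6222 0.0052 0.157 ] 0.2664186175371624 9.14489544967374
handle [ 0.6818 -0.0318  0.05  ] [ 0.6904 -0.1981  0.05  ]
handle [ 0.67   -0.0235  0.1   ] [ 0.6783 -0.1829  0.1   ]
handle [ 0.6582 -0.0152  0.15  ] [ 0.6662 -0.1678  0.15  ]
shift [-0.5954  0.5007 -0.1336] turn [ 0.0011  0.0008 -1.4199]
```

carry_out(
  rows=[
    [-0.02,0.02,-0.05,0,0,-0.1],
    [-0.06,0.05,-0.09,0,0,-0.2],
    [-0.1,0.08,-0.13,0,0,-0.3],
    [-0.14,0.12,-0.13,0,0,-0.4],
    [-0.18,0.15,-0.13,0,0,-0.5],
    [-0.22,0.185,-0.13,0,0,-0.6],
    [-0.26,0.22,-0.13,0,0,-0.7],
    [-0.3,0.25,-0.13,0,0,-0.8],
  ],
  grip=1,
)

```text
clock: 1.15
tool_pos: [0.4179, -0.3086, 0.3567]
orientation: [-180.0, 0.0, -115.8]
force: [1.6, -0.1, 0.1]
opening: 0.0877
gripper_force: 0.0
```

```bash
python3 - <<'E'
from h import *
print(pose()); plan([.62,.02,.36],-81)
E
```

```text
[[-0.4354 -0.9003  0.0003  0.4179]
 [-0.9003  0.4354  0.0001 -0.3086]
 [-0.0002 -0.0003 -1.      0.3567]
 [ 0.      0.      0.      1.    ]]
shift [-0.3838 -0.0389 -0.0032] turn [-0.0003  0.0001 -0.6075]
```

carry_out(
  rows=[
    [-0.05,-0.005,0,0,0,-0.1],
    [-0.1,-0.01,0,0,0,-0.2],
    [-0.15,-0.015,0,0,0,-0.3],
    [-0.2,-0.02,0,0,0,-0.4],
    [-0.26,-0.025,0,0,0,-0.5],
    [-0.32,-0.03,0,0,0,-0.607],
    [-0.38,-0.039,0,0,0,-0.607],
    [-0.384,-0.039,-0.003,0,0,-0.607],
  ],
)

```text
clock: 2.15
tool_pos: [0.6221, 0.0209, 0.3573]
orientation: [179.8, 0.0, -81.1]
force: [0.2, -0.9, -1.4]
opening: 0.0877
gripper_force: 0.0
```

```bash
python3 - <<'E'
from h import *
print(pose()); im,K,E=snap('wrist'); np.save('w1.npy',E); cv2.imwrite('pics/d.png',cv2.resize(im,(800,600),interpolation=cv2.INTER_CUBIC)[:,:,::-1])
E
```

```text
[[ 0.1555 -0.9878 -0.0033  0.6221]
 [-0.9878 -0.1555 -0.0004  0.0209]
 [-0.0001  0.0033 -1.      0.3573]
 [ 0.      0.      0.      1.    ]]
```

View pics/d.png

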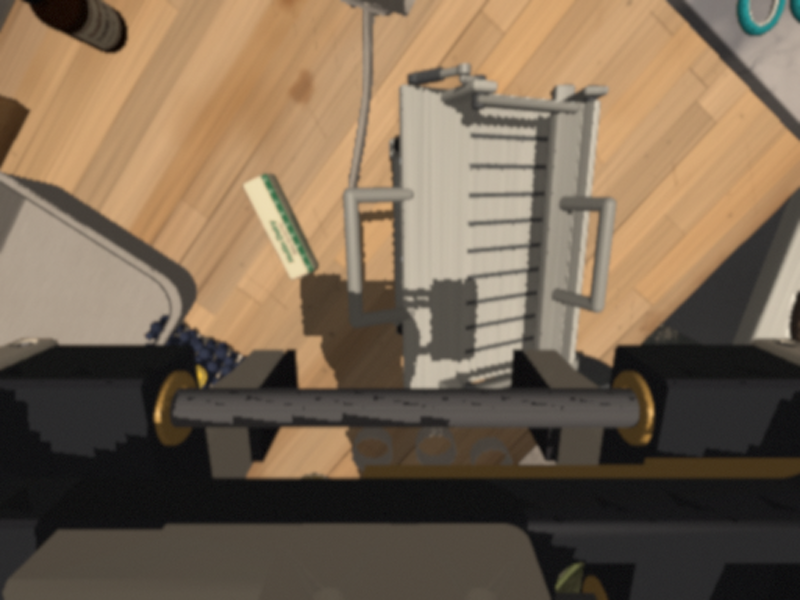

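Wrist view: the lift bar spans (352,193)–(360,320), clamp grip (608,203)–(600,305), and the handle tip sits near (355,187), at the bar's right corner.

```bash
python3 - <<'E'
from h import *
Kt,Et=cam('top'); c=lambda u,v:np.array([240+u/5.2,165+v/5.2]); Kw,_=cam('wrist'); Ew=np.load('w1.npy')
def tri(a,b):
    f=lambda K,E,uv:(E[:3,3],(lambda d:d/np.linalg.norm(d))(E[:3,:3]@np.linalg.inv(K)@[uv[0],uv[1],1]))
    o1,d1=f(Kt,Et,a);o2,d2=f(Kw,Ew,b)
    s=np.linalg.lstsq(np.c_[d1,-d2],o2-o1,rcond=None)[0]; p,q=o1+s[0]*d1,o2+s[1]*d2
    return (p+q)/2,np.linalg.norm(p-q)
w=lambda u,v:np.array([u,v])*.64
print('handle tip',tri(c(448,110),w(355,187)))
print('barL',tri(c(290,95),w(360,320)),'barR',tri(c(505,75),w(352,193)))
print('gripL',tri(c(365,527),w(600,303)),'gripR',tri(c(552,505),w(608,203)))
L=onz(Kw,Ew,w(360,318),.1755);Rr=onz(Kw,Ew,w(352,195),.1755);print(L,Rr,(L+Rr)/2)
E
```

```text
handle tip (array([ 0.6897, -0.0412,  0.0098]), np.float64(0.003968070163723037))
barL (array([0.6533, 0.0625, 0.1783]), np.float64(0.00253356835751872)) barR (array([ 0.6722, -0.0398,  0.1711]), np.float64(0.0002934497992044085))
gripL (array([0.4537, 0.019 , 0.1725]), np.float64(0.003750998758526906)) gripR (array([ 0.4697, -0.0642,  0.1734]), np.float64(0.0010368152919378274))
[0.6526 0.0611 0.1755] [ 0.6716 -0.0383  0.1755] [0.6621 0.0114 0.1755]
```

```bash
python3 - <<'E'
from h import *
plan([.6625,.0115,.16],-80.7)
E
```

```text
shift [ 0.0143 -0.0396  0.1983] turn [ 0.0021 -0.0003 -0.0069]
```

carry_out(
  rows=[
    [0.014,-0.039,0.04,0,0,-0.007],
    [0.014,-0.039,0.08,0,0,-0.007],
    [0.014,-0.039,0.11,0,0,-0.007],
    [0.014,-0.039,0.13,0,0,-0.007],
    [0.014,-0.039,0.15,0,0,-0.007],
    [0.014,-0.039,0.17,0,0,-0.007],
    [0.014,-0.039,0.185,0,0,-0.007],
    [0.014,-0.039,0.196,0,0,-0.007],
  ],
  grip=0,
)

```text
clock: 3.2
tool_pos: [0.6613, 0.0091, 0.1632]
orientation: [180.0, -0.0, -80.9]
force: [0.3, -0.3, 0.0]
opening: 0.044
gripper_force: 0.0
```

carry_out(
  rows=[
    [0,0,0,0,0,0],
    [0,0,0,0,0,0],
    [0,0,0,0,0,0],
    [0,0,0,0,0,0],
  ],
  grip=-1,
)

```text
clock: 3.7
tool_pos: [0.665, 0.0103, 0.1658]
orientation: [-179.6, -0.0, -80.8]
force: [5.8, -0.1, -0.4]
opening: 0.0109
gripper_force: 30.0
```

carry_out(
  rows=[
    [0,0.011,-0.02,0,0,0],
    [0,0.025,-0.041,0,0,0],
    [0,0.042,-0.06,0,0,0],
    [0,0.06,-0.078,0,0,0],
    [0,0.08,-0.094,0,0,0],
    [0,0.101,-0.108,0,0,0],
    [0,0.117,-0.116,0,0,0],
    [0,0.131,-0.122,0,0,0],
  ],
)

```text
clock: 4.7
tool_pos: [0.5357, -0.0116, 0.2901]
orientation: [-179.4, -0.1, -80.8]
force: [6.0, -3.7, 7.8]
opening: 0.0105
gripper_force: 30.0
```

carry_out(
  rows=[
    [0,0,0,0,0,0],
    [0,0,0,0,0,0],
  ],
)

```text
clock: 4.95
tool_pos: [0.5359, -0.0116, 0.29]
orientation: [-179.4, -0.1, -80.8]
force: [5.8, -3.6, 10.4]
opening: 0.0112
gripper_force: 30.0
```

```bash
python3 - <<'E'
from h import *
im,K,E=snap('top'); cv2.imwrite('pics/e.png',cv2.resize(im[150:320,200:400],(700,595),interpolation=cv2.INTER_CUBIC)[:,:,::-1])
o=telemetry.get_obs();print(o['tool_pos'],o['force'],o['opening'])
E
```

```text
[ 0.536  -0.0116  0.2899] [ 7.0233 -2.1656  9.2732] 0.01090486482799672
```

View pics/e.png

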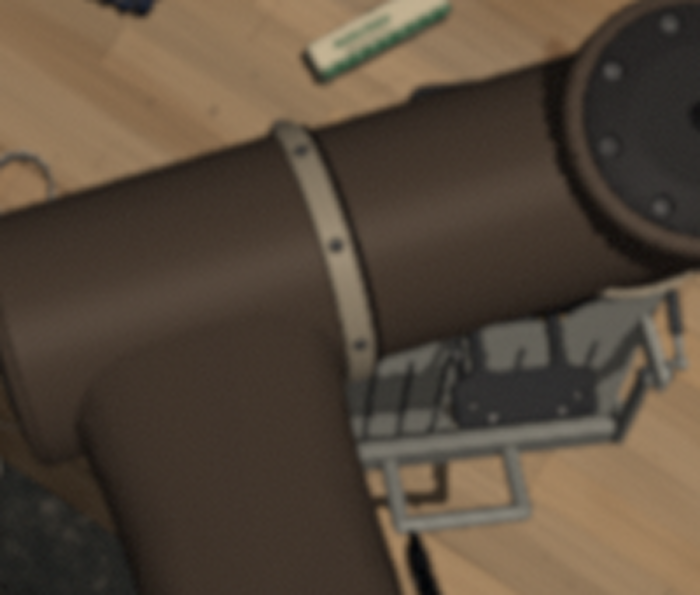

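carry_out(
  rows=[
    [0,-0.015,0.0075,0,0,0],
    [0,-0.03,0.0145,0,0,0],
    [0,-0.051,0.0285,0,0,0],
    [0,-0.071,0.044,0,0,0],
    [0,-0.08,0.053,0,0,0],
    [0,-0.0895,0.062,0,0,0],
  ],
)

```text
clock: 5.75
tool_pos: [0.6241, 0.0035, 0.226]
orientation: [-179.6, -0.0, -80.8]
force: [5.0, -0.8, 3.6]
opening: 0.0111
gripper_force: 30.0
```

```bash
python3 - <<'E'
from h import *
im,K,E=snap('scene'); cv2.imwrite('pics/f.png',cv2.resize(im[100:240,220:400],(770,599),interpolation=cv2.INTER_CUBIC)[:,:,::-1])
o=telemetry.get_obs();print(o['tool_pos'],o['force'],o['opening'])
E
```

```text
[0.6251 0.0037 0.2247] [9.0771 0.5851 4.6059] 0.010738272936013047
```

View pics/f.png

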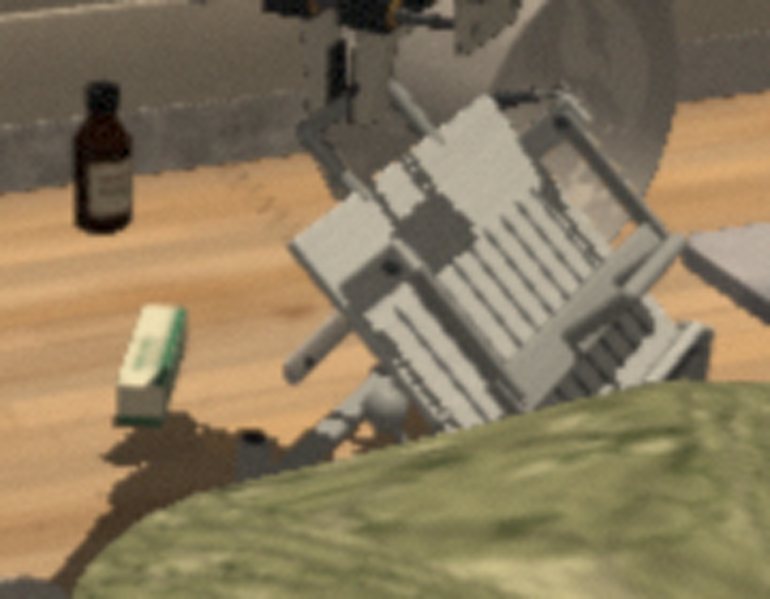

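The scene view shows the board at ~0.75, already below the top notch, with the ball at (385,405) leaning away: the pawl is out.

carry_out(
  rows=[
    [0,-0.0165,0.0195,0,0,0],
    [0,-0.031,0.0405,0,0,0],
    [0,-0.043,0.063,0,0,0],
    [0,-0.053,0.0865,0,0,0],
    [0,-0.0605,0.111,0,0,0],
    [0,-0.0655,0.1355,0,0,0],
    [0,-0.068,0.1585,0,0,0],
    [0,-0.068,0.174,0,0,0],
  ],
)

```text
clock: 6.8
tool_pos: [0.6914, 0.015, 0.0498]
orientation: [-179.6, 0.0, -80.8]
force: [8.6, 2.3, -1.5]
opening: 0.0109
gripper_force: 30.0
```

carry_out(
  rows=[
    [0,0,0.001,0,0,0],
    [0,0,0.001,0,0,0],
    [0,0,0.001,0,0,0],
  ],
)

```text
clock: 7.18
tool_pos: [0.6914, 0.015, 0.0498]
orientation: [-179.6, 0.0, -80.8]
force: [7.6, 0.7, -2.2]
opening: 0.0109
gripper_force: 30.0
```

carry_out(
  rows=[
    [0,0,0,0,0,0],
    [0,0,0,0,0,0],
    [0,0,0,0,0,0],
    [0,0,-0.04,0,0,0],
    [0,0,-0.08,0,0,0],
    [0,0,-0.12,0,0,0],
    [0,0,-0.16,0,0,0],
    [0,0,-0.18,0,0,0],
  ],
  grip=0,
)

```text
clock: 8.18
tool_pos: [0.6882, 0.0139, 0.2315]
orientation: [-179.8, 0.0, -80.8]
force: [-0.1, -0.1, -0.5]
opening: 0.0439
gripper_force: 0.0
```

```bash
python3 - <<'E'
from h import *
o=telemetry.get_obs();print(o['tool_pos'],o['force'],o['opening'])
Ht=np.array([.44,-.027]);ex=np.array([.986,.165])
plan([*(Ht+.07*ex),.142],-80.6)
im,K,E=snap('wrist'); cv2.imwrite('pics/g.png',cv2.resize(im[:,:],(800,600),interpolation=cv2.INTER_CUBIC)[:,:,::-1]); np.save('w2.npy',E)
E
```

```text
[0.6882 0.0139 0.2315] [-0.1453 -0.0513 -0.5132] 0.04385487368405938
shift [0.0004 0.1819 0.089 ] turn [-0.003  0.    -0.004]
```

View pics/g.png

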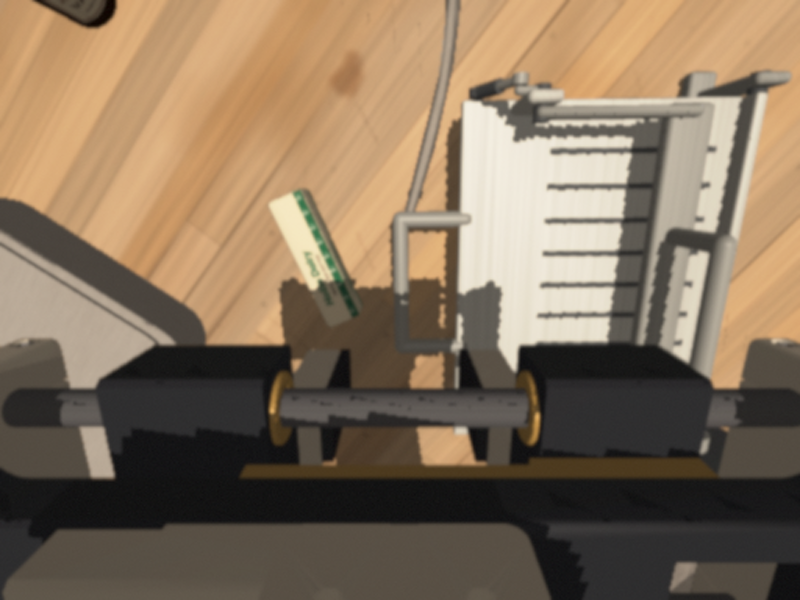

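The board is flat; the lift bar is at (402,213)–(402,347) and the clamp grip's top end at (725,240). Next, the clamp grip.

carry_out(
  rows=[
    [0,0.05,0,0,0,0],
    [0,0.1,0,0,0,0],
    [0,0.15,0.01,0,0,0],
    [0,0.182,0.03,0,0,0],
    [0,0.182,0.05,0,0,0],
    [0,0.182,0.07,0,0,0],
    [0,0.182,0.086,0,0,0],
    [0,0.182,0.086,0,0,0],
  ],
)

```text
clock: 9.22
tool_pos: [0.5069, -0.0154, 0.1414]
orientation: [179.8, -0.0, -80.8]
force: [0.6, -0.2, 0.7]
opening: 0.0439
gripper_force: 0.0
```

carry_out(
  rows=[
    [0,0,0,0,0,0],
    [0,0,0,0,0,0],
    [0,0,0,0,0,0],
    [0,0,0,0,0,0],
  ],
  grip=-1,
)

```text
clock: 9.72
tool_pos: [0.5087, -0.0149, 0.143]
orientation: [-179.9, 0.0, -80.8]
force: [1.0, -0.3, -1.9]
opening: 0.0116
gripper_force: 30.0
```

carry_out(
  rows=[
    [0,-0.0145,-0.022,0,0,0],
    [0,-0.034,-0.0395,0,0,0],
    [0,-0.057,-0.052,0,0,0],
    [0,-0.083,-0.058,0,0,0],
    [0,-0.104,-0.0585,0,0,0],
    [0,-0.125,-0.0545,0,0,0],
    [0,-0.145,-0.0465,0,0,0],
    [0,-0.155,-0.04,0,0,0],
  ],
)

```text
clock: 10.72
tool_pos: [0.6627, 0.0099, 0.182]
orientation: [-179.9, -0.0, -80.8]
force: [2.4, 0.9, 2.3]
opening: 0.0112
gripper_force: 30.0
```

carry_out(
  rows=[
    [0,0,0,0,0,0],
    [0,0,0,0,0,0],
    [0,0,0,0,0,0],
    [0,0,-0.03,0,0,0],
    [0,0,-0.07,0,0,0],
    [0,0,-0.11,0,0,0],
    [0,0,-0.15,0,0,0],
  ],
  grip=0,
)

```text
clock: 11.6
tool_pos: [0.6604, 0.0095, 0.3342]
orientation: [180.0, 0.0, -80.8]
force: [0.9, -0.5, 0.3]
opening: 0.0437
gripper_force: 0.0
```

```bash
python3 - <<'E'
from h import *
plan([.40,.27,.33],-80.6)
E
```

```text
shift [-0.2987  0.2156  0.0043] turn [ 0.      0.0002 -0.0041]
```

```bash
python3 - <<'E'
from h import *
im,K,E=snap('top'); cv2.imwrite('ringtop.png',im[:,:,::-1]); cv2.imwrite('pics/r.png',cv2.resize(im[150:320,130:330],(700,595),interpolation=cv2.INTER_CUBIC)[:,:,::-1])
E
```

```text
(no output)
```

View pics/r.png

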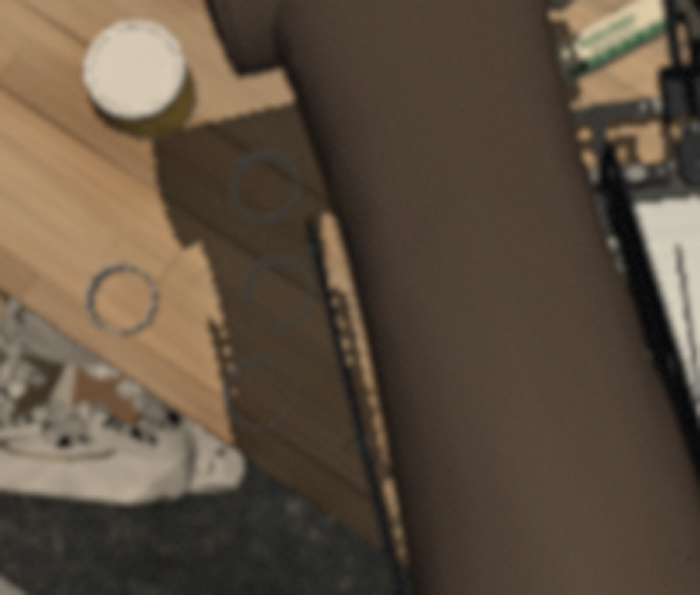

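Crop (3.5x): rings at (264,186), (281,292), (122,299) and (262,394), three of them in the arm's shadow. The drum is at (135,70).

```bash
python3 - <<'E'
from h import *
K,E=cam('top'); im=cv2.imread('ringtop.png'); im0=cv2.imread('pics/a.png')
def find(g,off,s,guess):
    g=cv2.createCLAHE(4,(4,4)).apply(g)
    return
g=cv2.imread('pics/r.png',0); g=cv2.createCLAHE(3,(5,5)).apply(g)
P=[]
for n,(u,v) in zip('ABCD',[(264,186),(281,292),(122,299),(262,394)]):
    sub=cv2.GaussianBlur(g[v-55:v+55,u-55:u+55],(0,0),2)
    c=cv2.HoughCircles(sub,cv2.HOUGH_GRADIENT_ALT if 0 else cv2.HOUGH_GRADIENT,1,200,param1=60,param2=8,minRadius=30,maxRadius=38)
    if c is None: print(n,None); continue
    x,y,r=c[0,0]; uv=(130+(x+u-55+.5)/3.5-.5,150+(y+v-55+.5)/3.5-.5)
    p=onz(K,E,uv,.024); P.append(p); print(n,x+u-55,y+v-55,r,p,onz(K,E,(130+u/3.5,150+v/3.5),.024),np.hypot(*p[:2]))
P=np.array(P); print(np.linalg.norm(P[:,None]-P[None],axis=2))
E
```

```text
A None
B None
C 123.5 299.5 37.4 [0.5239 0.4012 0.024 ] [0.5233 0.4013 0.024 ] 0.6598467352295829
D 260.5 404.5 37.4 [0.4489 0.2875 0.024 ] [0.4561 0.286  0.024 ] 0.533093806984509
[[0.     0.1361]
 [0.1361 0.    ]]
```

```bash
python3 - <<'E'
from h import *
plan([.50,.44,.33],-80.6)
E
```

```text
shift [-0.4513  0.0915  0.0094] turn [-0.008  -0.0013 -0.0038]
```

carry_out(
  rows=[
    [-0.05,0.01,0,0,0,0],
    [-0.11,0.02,0,0,0,0],
    [-0.17,0.035,0,0,0,0],
    [-0.23,0.047,0,0,0,0],
    [-0.29,0.06,0,0,0,0],
    [-0.35,0.072,0,0,0,0],
    [-0.41,0.084,0,0,0,0],
    [-0.45,0.091,0,0,0,0],
  ],
)

```text
clock: 12.65
tool_pos: [0.4978, 0.4414, 0.3325]
orientation: [180.0, 0.0, -80.7]
force: [1.3, -0.3, -0.7]
opening: 0.0441
gripper_force: 0.0
```

carry_out(
  rows=[
    [0,0,0,0,0,0],
    [0,0,0,0,0,0],
  ],
)

```text
clock: 12.9
tool_pos: [0.4992, 0.4391, 0.3325]
orientation: [180.0, -0.0, -80.8]
force: [-0.3, -0.8, -0.2]
opening: 0.0435
gripper_force: 0.0
```

```bash
python3 - <<'E'
from h import *
print(pose()[:3,3]); im,K,E=snap('wrist'); np.save('w3.npy',E); cv2.imwrite('w3.png',im[:,:,::-1]); cv2.imwrite('pics/i.png',cv2.resize(im,(800,600),interpolation=cv2.INTER_CUBIC)[:,:,::-1])
E
```

```text
[0.4992 0.4391 0.3325]
```

View pics/i.png

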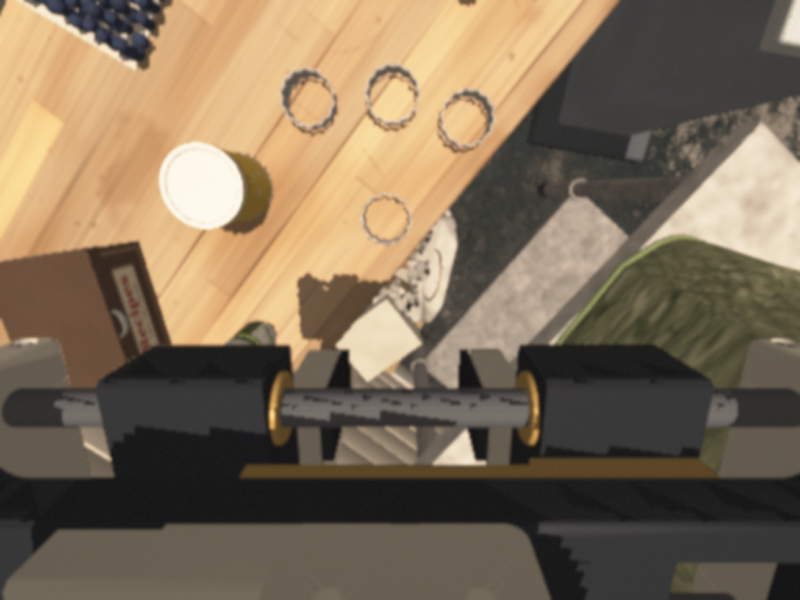

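Wrist view (800 px wide): rings A (309,101), B (391,97), D (466,120) and C (386,218), all standing and well contrasted.

```bash
cat >> h.py <<'E'
def rings(im,K,E,pts,z=.015):
    "ring centre from the closed hole inside it: connected wood-coloured (or uniform) blob at the seed"
    s=6; out=[]
    for u,v in pts:
        a=int(u)-28,int(v)-28; a=(max(a[0],0),max(a[1],0))
        c=cv2.resize(im[a[1]:a[1]+56,a[0]:a[0]+56],None,fx=s,fy=s,interpolation=cv2.INTER_CUBIC)
        h=cv2.cvtColor(c,cv2.COLOR_RGB2HSV); m=((h[:,:,1]>80)&(h[:,:,2]>75)).astype(np.uint8)
        m=cv2.morphologyEx(m,cv2.MORPH_OPEN,np.ones((7,7)))
        n,l,st,ce=cv2.connectedComponentsWithStats(m,connectivity=4); i=l[int((v-a[1])*s),int((u-a[0])*s)]
        p=(ce[i]+.5)/s-.5+a; w=onz(K,E,p,z); f=K[0,0]/abs(E[2,3]-z)
        out.append(w); print('px',p,'hole mm',st[i][2:4]/s/f*1e3 if i else None,'at',w)
    return np.array(out)
E
python3 - <<'E'
from h import *
im=cv2.imread('w3.png')[:,:,::-1].copy(); K,_=cam('wrist'); E=np.load('w3.npy')
P=rings(im,K,E,[np.array(q)*.64 for q in [(309,101),(391,97),(386,218),(466,120)]])
print(np.linalg.norm(P[:,None]-P[None],axis=2))
plan([P[2][0],P[2][1],.10],-80.5)
E
```

```text
px [198.1144  63.8906] hole mm [50.066 57.176] at [0.621  0.2967 0.015 ]
px [249.5107  62.163 ] hole mm [99.5395 99.5395] at [0.539  0.2808 0.015 ]
px [245.626  137.2272] hole mm [99.5395 99.5395] at [0.5278 0.3997 0.015 ]
px [297.7695  76.305 ] hole mm [51.5472 56.5835] at [0.4576 0.2892 0.015 ]
[[0.     0.0835 0.139  0.1636]
 [0.0835 0.     0.1194 0.0819]
 [0.139  0.1194 0.     0.131 ]
 [0.1636 0.0819 0.131  0.    ]]
shift [ 0.0428 -0.0216  0.2327] turn [-0.0001 -0.0001 -0.0062]
```

```bash
cat >> h.py <<'E'
def rings2(im,K,E,pts,z=.015):
    out=[]
    for u,v in pts:
        f=K[0,0]/abs(E[2,3]-z); r=.0275*f; hs=cv2.cvtColor(im,cv2.COLOR_RGB2HSV)
        yy,xx=np.mgrid[:im.shape[0],:im.shape[1]]; c=np.array([u,v],float)
        for k in range(4):
            d=np.hypot(xx-c[0],yy-c[1]); b=(d<1.4*r); ref=np.median(hs[:,:,1][b]); 
            m=b&(hs[:,:,1]<.72*ref); w=np.clip(.72*ref-hs[:,:,1],0,None)*m
            p=np.c_[xx[m],yy[m]].astype(np.float32)
            (c0,c1),ax,_=cv2.fitEllipseDirect(p); c=np.array([c0,c1])
        w=onz(K,E,c,z); out.append(w); print('px',c,'dia mm',np.array(ax)/f*1e3,'n',len(p),w)
    return np.array(out)
E
python3 - <<'E'
from h import *
im=cv2.imread('w3.png')[:,:,::-1].copy(); K,_=cam('wrist'); E=np.load('w3.npy')
P=rings2(im,K,E,[np.array(q)*.64 for q in [(309,101),(391,97),(386,218),(466,120)]])
print(np.linalg.norm(P[:,None]-P[None],axis=2))
plan([P[2][0],P[2][1],.10],-80.5)
E
```

```text
px [197.2815  63.077 ] dia mm [57.0619 64.6901] n 379 [0.6225 0.2957 0.015 ]
px [250.7525  60.4504] dia mm [57.1409 62.4759] n 178 [0.5374 0.278  0.015 ]
px [246.9146 139.4288] dia mm [53.8747 54.919 ] n 124 [0.525  0.4031 0.015 ]
px [298.3095  75.5842] dia mm [56.1951 61.5703] n 190 [0.4569 0.288  0.015 ]
[[0.     0.0869 0.1451 0.1657]
 [0.0869 0.     0.1257 0.0811]
 [0.1451 0.1257 0.     0.1338]
 [0.1657 0.0811 0.1338 0.    ]]
shift [ 0.0391 -0.0194  0.2327] turn [-0.0001 -0.0001 -0.0062]
```

carry_out(
  rows=[
    [0.038,-0.019,0.05,0,0,0],
    [0.038,-0.019,0.1,0,0,0],
    [0.038,-0.019,0.15,0,0,0],
    [0.038,-0.019,0.2,0,0,0],
    [0.038,-0.019,0.23,0,0,0],
    [0.038,-0.019,0.24,0,0,0],
    [0.038,-0.019,0.24,0,0,0],
  ],
  grip=0.7,
)

```text
clock: 13.82
tool_pos: [0.5249, 0.4044, 0.093]
orientation: [-180.0, -0.0, -80.9]
force: [-0.1, 0.6, 0.2]
opening: 0.0746
gripper_force: 0.0
```

```bash
python3 - <<'E'
from h import *
plan([.5245,.4025,.015],-80.5)
E
```

```text
shift [0.0018 0.0007 0.078 ] turn [-0.0002 -0.0001 -0.0066]
```

carry_out(
  rows=[
    [0.002,0,0.03,0,0,0],
    [0.002,0,0.055,0,0,0],
    [0.002,0,0.07,0,0,0],
    [0.002,0,0.078,0,0,0],
    [0.002,0,0.078,0,0,0],
  ],
)

```text
clock: 14.45
tool_pos: [0.5249, 0.4031, 0.0149]
orientation: [-180.0, 0.0, -80.8]
force: [-0.8, 0.6, -0.1]
opening: 0.0744
gripper_force: 0.0
```

carry_out(
  rows=[
    [0,0,0,0,0,0],
    [0,0,0,0,0,0],
    [0,0,0,0,0,0],
    [0,0,0,0,0,0],
  ],
  grip=-0.5,
)

```text
clock: 14.95
tool_pos: [0.5249, 0.4033, 0.0152]
orientation: [-180.0, 0.0, -80.8]
force: [-1.3, -0.7, 4.0]
opening: 0.0547
gripper_force: 30.0
```

```bash
cat >> h.py <<'E'
def row(x,y,z):
    "world point from row frame with the board flat (z above board face)"
    ex=np.array([.986,.165]);ey=np.array([-.165,.986]); return np.r_[np.array([.44,-.027])+(.068+x)*ex+y*ey,.066+z]
E
python3 - <<'E'
from h import *
print(pose()[:3,3]); plan(row(-.003,.09,.1),-80.5); plan(row(-.003,.09,.016),-80.5)
E
```

```text
[0.5249 0.4033 0.0152]
shift [ 0.3208  0.0878 -0.151 ] turn [-0.0007  0.0005 -0.0057]
shift [ 0.3208  0.0879 -0.067 ] turn [-0.0007  0.0005 -0.0057]
```

carry_out(
  rows=[
    [0,0,-0.06,0,0,-0.003],
    [0,0,-0.12,0,0,-0.006],
    [0,0,-0.18,0,0,-0.006],
    [0.04,0.011,-0.22,0,0,-0.006],
    [0.09,0.025,-0.23,0,0,-0.006],
    [0.14,0.038,-0.23,0,0,-0.006],
    [0.2,0.055,-0.23,0,0,-0.006],
    [0.26,0.071,-0.23,0,0,-0.006],
  ],
)

```text
clock: 15.95
tool_pos: [0.4953, 0.1331, 0.2446]
orientation: [-180.0, 0.0, -80.5]
force: [1.1, -0.5, 0.7]
opening: 0.0547
gripper_force: 30.0
```

carry_out(
  rows=[
    [0.04,0.011,0,0,0,0],
    [0.063,0.017,0,0,0,0],
    [0.063,0.017,0.04,0,0,0],
    [0.063,0.017,0.08,0,0,0],
    [0.063,0.017,0.11,0,0,0],
    [0.063,0.017,0.12,0,0,0],
    [0.063,0.017,0.12,0,0,0],
  ],
)

```text
clock: 16.82
tool_pos: [0.4897, 0.07, 0.1246]
orientation: [180.0, -0.0, -80.5]
force: [0.7, 0.5, 0.2]
opening: 0.0541
gripper_force: 30.0
```

```bash
python3 - <<'E'
from h import *
o=telemetry.get_obs();print(pose()[:3,3],o['opening'],o['gripper_force'],o['force']); plan(row(-.003,.088,.0165),-80.5)
im,K,E=snap('wrist'); cv2.imwrite('pics/j.png',cv2.resize(im,(800,600),interpolation=cv2.INTER_CUBIC)[:,:,::-1])
E
```

```text
[0.4897 0.07   0.1246] 0.05407019586202137 29.999974966049194 [0.7279 0.4701 0.2217]
shift [-0.0006  0.      0.0421] turn [ 0.0006 -0.0004  0.0004]
```

View pics/j.png

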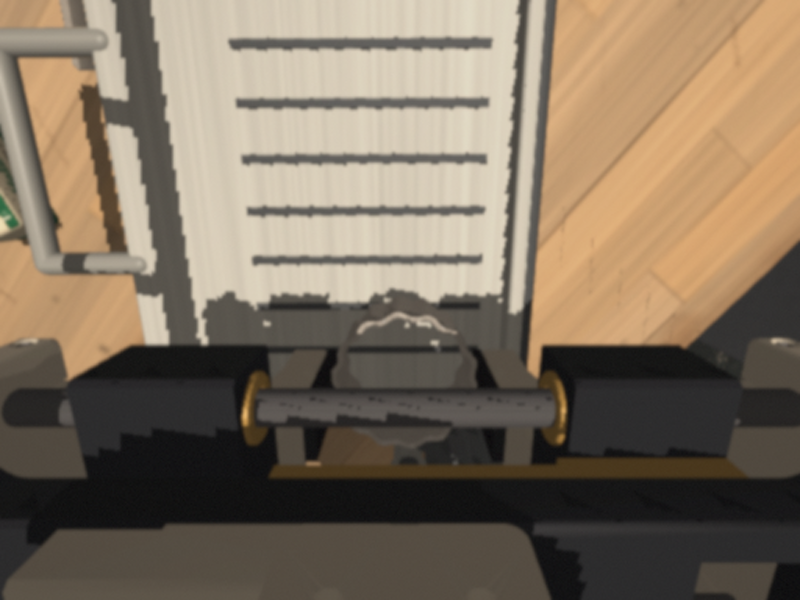

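carry_out(
  rows=[
    [0,0,0.015,0,0,0],
    [0,0,0.028,0,0,0],
    [0,0,0.036,0,0,0],
    [0,0,0.041,0,0,0],
    [0,0,0.042,0,0,0],
    [0,0,0.042,0,0,0],
  ],
)

```text
clock: 17.62
tool_pos: [0.4898, 0.0701, 0.0827]
orientation: [-180.0, 0.0, -80.5]
force: [-0.1, -0.2, -0.9]
opening: 0.0545
gripper_force: 30.0
```

carry_out(
  rows=[
    [0,0,0,0,0,0],
    [0,0,0,0,0,0],
    [0,0,0,0,0,0],
    [0,0,-0.03,0,0,0],
    [0,0,-0.07,0,0,0],
    [0,0,-0.12,0,0,0],
    [0,0,-0.17,0,0,0],
    [0,0,-0.22,0,0,0],
  ],
  grip=0.45,
)

```text
clock: 18.62
tool_pos: [0.4893, 0.0698, 0.3044]
orientation: [-180.0, 0.0, -80.5]
force: [1.7, 0.8, -0.5]
opening: 0.0635
gripper_force: 0.0
```

```bash
python3 - <<'E'
from h import *
plan([.47,.42,.30],-80.5)
E
```

```text
shift [-0.3485 -0.0388  0.0045] turn [-0.0004  0.0002  0.0002]
```

Back to view the remaining rings.

carry_out(
  rows=[
    [-0.05,-0.005,0,0,0,0],
    [-0.11,-0.011,0,0,0,0],
    [-0.17,-0.018,0,0,0,0],
    [-0.23,-0.025,0,0,0,0],
    [-0.29,-0.032,0,0,0,0],
    [-0.348,-0.039,0,0,0,0],
    [-0.348,-0.039,0,0,0,0],
    [-0.348,-0.039,0,0,0,0],
  ],
)

```text
clock: 19.62
tool_pos: [0.4704, 0.4197, 0.302]
orientation: [180.0, -0.0, -80.5]
force: [-0.5, -0.5, 0.9]
opening: 0.0637
gripper_force: 0.0
```

```bash
python3 - <<'E'
from h import *
im,K,E=snap('wrist'); cv2.imwrite('w4.png',im[:,:,::-1])
g=[proj(K,E,[*p,.015]) for p in [(.622,.296),(.538,.279),(.457,.2885)]]
P=rings2(im,K,E,g); print(np.linalg.norm(P[:,None]-P[None],axis=2))
plan([P[2][0],P[2][1],.09],-80.5)
E
```

```text
px [173.0681  68.9639] dia mm [56.4973 64.5669] n 500 [0.6228 0.2958 0.015 ]
px [229.804   66.6374] dia mm [56.7901 62.8815] n 253 [0.5378 0.2783 0.015 ]
px [280.5289  82.5961] dia mm [56.5554 60.4773] n 202 [0.4574 0.2877 0.015 ]
[[0.     0.0868 0.1656]
 [0.0868 0.     0.081 ]
 [0.1656 0.081  0.    ]]
shift [0.1274 0.0347 0.2126] turn [ 0.0002 -0.0004  0.0001]
```

carry_out(
  rows=[
    [0.02,0.005,0,0,0,-0.17],
    [0.04,0.01,0,0,0,-0.34],
    [0.06,0.02,0.03,0,0,-0.52],
    [0.08,0.025,0.06,0,0,-0.7],
    [0.1,0.03,0.1,0,0,-0.87],
    [0.12,0.034,0.14,0,0,-1.05],
    [0.127,0.035,0.18,0,0,-1.22],
    [0.127,0.035,0.212,0,0,-1.22],
  ],
  grip=0.75,
)

```text
clock: 20.68
tool_pos: [0.4571, 0.2865, 0.0901]
orientation: [-180.0, -0.0, -10.6]
force: [0.0, -0.2, 0.1]
opening: 0.0766
gripper_force: 0.0
```

```bash
python3 - <<'E'
from h import *
o=telemetry.get_obs();print(o['joint_pos'],o['opening']); plan([.4572,.288,.015],-10.5)
E
```

```text
[ 52.9055  15.4089 -26.6606  -0.0042 -47.8892  26.5216] 0.07664027149313232
shift [-0.0002 -0.0014  0.0751] turn [-0.0007 -0.0003 -0.0013]
```

carry_out(
  rows=[
    [0,-0.001,0.03,0,0,0],
    [0,-0.001,0.055,0,0,0],
    [0,-0.001,0.068,0,0,0],
    [0,-0.001,0.075,0,0,0],
    [0,-0.001,0.075,0,0,0],
  ],
)

```text
clock: 21.3
tool_pos: [0.4575, 0.2896, 0.0159]
orientation: [-180.0, -0.0, -10.6]
force: [0.7, 0.5, 0.2]
opening: 0.0771
gripper_force: 0.0
```

carry_out(
  rows=[
    [0,0,0,0,0,0],
    [0,0,0,0,0,0],
    [0,0,0,0,0,0],
    [0,0,0,0,0,0],
    [0,0,-0.06,0,0,0],
    [0,0,-0.12,0,0,0],
    [0,0,-0.18,0,0,0],
    [0,0,-0.23,0,0,0],
  ],
  grip=-0.5,
)

```text
clock: 22.3
tool_pos: [0.4573, 0.2896, 0.2482]
orientation: [-179.9, -0.0, -10.6]
force: [0.6, 1.0, -1.0]
opening: 0.0544
gripper_force: 30.0
```

```bash
python3 - <<'E'
from h import *
o=telemetry.get_obs();print(o['opening'],o['gripper_force'],row(-.003,.0293,.11)); plan(row(-.003,.0293,.11),-80.5)
E
```

```text
0.05435795052464114 30.00005543231964 [0.4993 0.0126 0.176 ]
shift [0.0921 0.2647 0.0719] turn [-0.0019  0.0002  1.2203]
```

carry_out(
  rows=[
    [0.012,0.035,0,0,0,0.17],
    [0.024,0.07,0,0,0,0.34],
    [0.036,0.105,0,0,0,0.52],
    [0.048,0.14,0,0,0,0.7],
    [0.06,0.175,0,0,0,0.87],
    [0.072,0.21,0,0,0,1.05],
    [0.084,0.245,0,0,0,1.22],
    [0.092,0.265,0.04,0,0,1.22],
  ],
)

```text
clock: 23.3
tool_pos: [0.501, 0.0113, 0.2076]
orientation: [-179.6, 0.0, -80.7]
force: [-0.0, 0.1, -1.3]
opening: 0.0545
gripper_force: 30.0
```

carry_out(
  rows=[
    [0,0,0.04,0,0,0],
    [0,0,0.07,0,0,0],
    [0,0,0.08,0,0,0],
    [0,0,0.08,0,0,0],
  ],
)

```text
clock: 23.8
tool_pos: [0.499, 0.0122, 0.1256]
orientation: [180.0, -0.0, -80.5]
force: [0.5, 0.7, 0.2]
opening: 0.0541
gripper_force: 30.0
```

```bash
python3 - <<'E'
from h import *
o=telemetry.get_obs();print(o['opening'],o['gripper_force'],o['force']); plan(row(-.003,.0293,.0175),-80.5)
E
```

```text
0.05410494450154072 29.999940991401672 [0.4614 0.6609 0.1681]
shift [-0.0004 -0.0003  0.0421] turn [ 0.0007 -0.0004  0.0005]
```

carry_out(
  rows=[
    [0.001,0,0.015,0,0,0],
    [0.001,0,0.028,0,0,0],
    [0.001,0,0.036,0,0,0],
    [0.001,0,0.041,0,0,0],
    [0.001,0,0.042,0,0,0],
    [0.001,0,0.042,0,0,0],
  ],
)

```text
clock: 24.55
tool_pos: [0.4994, 0.0113, 0.0837]
orientation: [-180.0, -0.0, -80.5]
force: [0.4, 0.4, 0.1]
opening: 0.0542
gripper_force: 30.0
```

carry_out(
  rows=[
    [0,0,0,0,0,0],
    [0,0,0,0,0,0],
    [0,0,0,0,0,0],
    [0,0,-0.03,0,0,0],
    [0,0,-0.07,0,0,0],
    [0,0,-0.12,0,0,0],
    [0,0,-0.17,0,0,0],
    [0,0,-0.22,0,0,0],
  ],
  grip=0.45,
)

```text
clock: 25.55
tool_pos: [0.4989, 0.0111, 0.3055]
orientation: [-180.0, 0.0, -80.5]
force: [0.3, 0.5, 0.3]
opening: 0.0637
gripper_force: 0.0
```

```bash
python3 - <<'E'
from h import *
plan([.52,.42,.30],-80.5)
E
```

```text
shift [-0.3998 -0.0884  0.0056] turn [-0.0005  0.0002  0.0002]
```

carry_out(
  rows=[
    [-0.05,-0.011,0,0,0,0],
    [-0.11,-0.024,0,0,0,0],
    [-0.17,-0.038,0,0,0,0],
    [-0.23,-0.051,0,0,0,0],
    [-0.29,-0.064,0,0,0,0],
    [-0.35,-0.077,0,0,0,0],
    [-0.4,-0.088,0,0,0,0],
    [-0.4,-0.088,0,0,0,0],
  ],
)

```text
clock: 26.55
tool_pos: [0.5192, 0.4234, 0.3015]
orientation: [179.9, -0.1, -80.3]
force: [-0.3, -0.6, -0.1]
opening: 0.0634
gripper_force: 0.0
```

```bash
python3 - <<'E'
from h import *
im,K,E=snap('wrist'); cv2.imwrite('w5.png',im[:,:,::-1])
g=[proj(K,E,[*p,.015]) for p in [(.622,.296),(.538,.279)]]
P=rings2(im,K,E,g); print(np.linalg.norm(P[:,None]-P[None],axis=2))
plan([P[1][0],P[1][1],.09],-10.5)
E
```

```text
px [205.2968  71.9575] dia mm [56.8866 63.3877] n 399 [0.6225 0.2957 0.015 ]
px [262.1832  69.7071] dia mm [57.0481 62.3128] n 216 [0.5373 0.278  0.015 ]
[[0.    0.087]
 [0.087 0.   ]]
shift [0.1444 0.006  0.2123] turn [ 0.0023 -0.0003 -1.2196]
```

carry_out(
  rows=[
    [0.02,0.001,0,0,0,-0.17],
    [0.04,0.002,0,0,0,-0.34],
    [0.06,0.003,0.03,0,0,-0.52],
    [0.08,0.004,0.06,0,0,-0.7],
    [0.1,0.005,0.1,0,0,-0.87],
    [0.12,0.006,0.14,0,0,-1.05],
    [0.142,0.006,0.18,0,0,-1.22],
    [0.143,0.006,0.212,0,0,-1.22],
  ],
  grip=0.75,
)

```text
clock: 27.6
tool_pos: [0.5373, 0.2754, 0.0908]
orientation: [180.0, 0.0, -10.6]
force: [-0.6, -0.3, -0.9]
opening: 0.0767
gripper_force: 0.0
```

```bash
python3 - <<'E'
from h import *
o=telemetry.get_obs();print(o['opening']); plan([.5373,.2785,.015],-10.5)
E
```

```text
0.07673930807874729
shift [-0.0005 -0.003   0.0758] turn [ 0.0003  0.0003 -0.0013]
```

carry_out(
  rows=[
    [0,-0.002,0.03,0,0,0],
    [0,-0.002,0.055,0,0,0],
    [0,-0.002,0.068,0,0,0],
    [0,-0.002,0.075,0,0,0],
    [0,-0.002,0.075,0,0,0],
  ],
)

```text
clock: 28.22
tool_pos: [0.5381, 0.2801, 0.0169]
orientation: [-180.0, -0.0, -10.6]
force: [-0.4, 0.2, -0.7]
opening: 0.0768
gripper_force: 0.0
```

carry_out(
  rows=[
    [0,0,0,0,0,0],
    [0,0,0,0,0,0],
    [0,0,0,0,0,0],
    [0,0,0,0,0,0],
    [0,0,-0.06,0,0,0],
    [0,0,-0.12,0,0,0],
    [0,0,-0.18,0,0,0],
    [0,0,-0.23,0,0,0],
  ],
  grip=-0.5,
)

```text
clock: 29.22
tool_pos: [0.538, 0.2803, 0.2493]
orientation: [-179.9, -0.1, -10.6]
force: [1.3, 0.4, -0.5]
opening: 0.0542
gripper_force: 30.0
```

```bash
python3 - <<'E'
from h import *
o=telemetry.get_obs();print(o['opening'],o['gripper_force']); plan(row(-.003,-.0307,.11),-80.5)
E
```

```text
0.05418113321626865 30.000101029872894
shift [0.0316 0.3266 0.0729] turn [-0.0019 -0.      1.2204]
```

carry_out(
  rows=[
    [0.004,0.045,0,0,0,0.17],
    [0.008,0.09,0,0,0,0.34],
    [0.012,0.135,0,0,0,0.52],
    [0.016,0.18,0,0,0,0.7],
    [0.02,0.225,0,0,0,0.87],
    [0.025,0.27,0,0,0,1.05],
    [0.03,0.315,0,0,0,1.22],
    [0.032,0.326,0.04,0,0,1.22],
  ],
)

```text
clock: 30.22
tool_pos: [0.5111, -0.0479, 0.2088]
orientation: [-179.6, -0.0, -80.7]
force: [-0.1, 0.9, -0.7]
opening: 0.054
gripper_force: 30.0
```

carry_out(
  rows=[
    [0,0,0.04,0,0,0],
    [0,0,0.07,0,0,0],
    [0,0,0.08,0,0,0],
    [0,0,0.08,0,0,0],
  ],
)

```text
clock: 30.72
tool_pos: [0.5096, -0.0461, 0.1266]
orientation: [180.0, -0.0, -80.5]
force: [-0.7, -0.3, 0.3]
opening: 0.0542
gripper_force: 30.0
```

```bash
python3 - <<'E'
from h import *
o=telemetry.get_obs();print(o['opening'],o['gripper_force'],o['force']); plan(row(-.003,-.0307,.0185),-80.5)
im,K,E=snap('wrist'); cv2.imwrite('pics/k.png',cv2.resize(im,(800,600),interpolation=cv2.INTER_CUBIC)[:,:,::-1])
E
```

```text
0.05416046049073513 29.99998390674591 [-0.7461 -0.307   0.2961]
shift [0.0004 0.0004 0.0421] turn [ 0.0006 -0.0002  0.0004]
```

View pics/k.png

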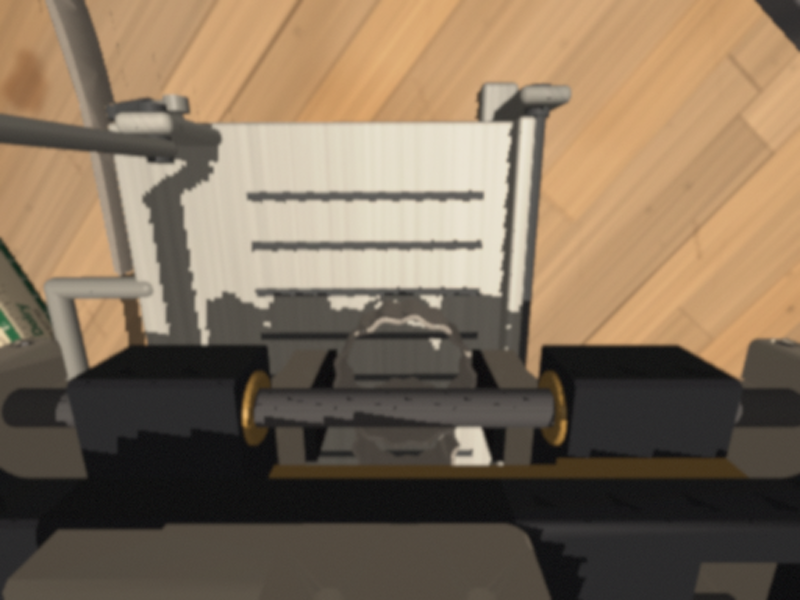

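The held ring hangs over the slots beside the placed ones. The board's right edge is at row ~122 and everything is aligned, so I lower it.

carry_out(
  rows=[
    [0,0,0.015,0,0,0],
    [0,0,0.028,0,0,0],
    [0,0,0.036,0,0,0],
    [0,0,0.041,0,0,0],
    [0,0,0.042,0,0,0],
    [0,0,0.042,0,0,0],
  ],
)

```text
clock: 31.52
tool_pos: [0.5097, -0.0461, 0.0847]
orientation: [-180.0, -0.0, -80.5]
force: [0.2, -0.2, 0.1]
opening: 0.0543
gripper_force: 30.0
```

carry_out(
  rows=[
    [0,0,0,0,0,0],
    [0,0,0,0,0,0],
    [0,0,0,0,0,0],
    [0,0,-0.03,0,0,0],
    [0,0,-0.07,0,0,0],
    [0,0,-0.12,0,0,0],
    [0,0,-0.17,0,0,0],
    [0,0,-0.22,0,0,0],
  ],
  grip=0.45,
)

```text
clock: 32.52
tool_pos: [0.5092, -0.0462, 0.3064]
orientation: [-180.0, 0.0, -80.5]
force: [2.0, -0.5, 0.5]
opening: 0.0636
gripper_force: 0.0
```

```bash
python3 - <<'E'
from h import *
plan([.57,.42,.31],-80.5)
E
```

```text
shift [-0.4497 -0.137  -0.0035] turn [-0.0005  0.0001  0.0002]
```

carry_out(
  rows=[
    [-0.055,-0.017,0,0,0,0],
    [-0.11,-0.034,0,0,0,0],
    [-0.17,-0.052,0,0,0,0],
    [-0.23,-0.07,0,0,0,0],
    [-0.29,-0.088,0,0,0,0],
    [-0.35,-0.107,0,0,0,0],
    [-0.41,-0.125,0,0,0,0],
    [-0.45,-0.137,0,0,0,0],
  ],
)

```text
clock: 33.52
tool_pos: [0.57, 0.423, 0.3037]
orientation: [180.0, -0.0, -80.4]
force: [0.0, -0.5, 0.4]
opening: 0.0635
gripper_force: 0.0
```

carry_out(
  rows=[
    [0,0,0,0,0,0],
    [0,0,0,0,0,0],
  ],
)

```text
clock: 33.78
tool_pos: [0.5701, 0.4201, 0.3041]
orientation: [180.0, -0.0, -80.5]
force: [0.0, -0.3, -0.2]
opening: 0.0634
gripper_force: 0.0
```

```bash
python3 - <<'E'
from h import *
im,K,E=snap('wrist'); cv2.imwrite('w6.png',im[:,:,::-1])
P=rings2(im,K,E,[proj(K,E,[.622,.296,.015])])
plan([P[0][0],P[0][1],.09],-80.5)
E
```

```text
px [238.274   80.4874] dia mm [56.9609 62.1539] n 278 [0.6221 0.2957 0.015 ]
shift [ 0.1307 -0.0307  0.2147] turn [ 0.0001 -0.0002 -0.0002]
```

carry_out(
  rows=[
    [0.03,-0.008,0,0,0,0.15],
    [0.07,-0.016,0.02,0,0,0.3],
    [0.11,-0.024,0.05,0,0,0.45],
    [0.13,-0.031,0.1,0,0,0.6],
    [0.13,-0.031,0.15,0,0,0.6],
    [0.13,-0.031,0.2,0,0,0.6],
    [0.13,-0.031,0.214,0,0,0.6],
    [0.13,-0.031,0.214,0,0,0.6],
  ],
  grip=0.75,
)

```text
clock: 34.83
tool_pos: [0.6227, 0.2967, 0.0913]
orientation: [-180.0, -0.0, -114.9]
force: [-0.2, -0.1, 1.2]
opening: 0.077
gripper_force: 0.0
```

```bash
python3 - <<'E'
from h import *
o=telemetry.get_obs();print(o['opening']); plan([.622,.296,.015],-114.9)
E
```

```text
0.07701804641887802
shift [0.0009 0.0003 0.0763] turn [-0.0004 -0.0003  0.0003]
```

carry_out(
  rows=[
    [0.001,0,0.03,0,0,0],
    [0.001,0,0.055,0,0,0],
    [0.001,0,0.068,0,0,0],
    [0.001,0,0.075,0,0,0],
    [0.001,0,0.075,0,0,0],
  ],
)

```text
clock: 35.45
tool_pos: [0.6224, 0.2967, 0.0164]
orientation: [-180.0, 0.0, -114.9]
force: [-0.5, -0.7, 0.3]
opening: 0.0767
gripper_force: 0.0
```

carry_out(
  rows=[
    [0,0,0,0,0,0],
    [0,0,0,0,0,0],
    [0,0,0,0,0,0],
    [0,0,0,0,0,0],
    [0,0,-0.06,0,0,0],
    [0,0,-0.12,0,0,0],
    [0,0,-0.18,0,0,0],
    [0,0,-0.23,0,0,0],
  ],
  grip=-0.5,
)

```text
clock: 36.45
tool_pos: [0.622, 0.2963, 0.2484]
orientation: [-180.0, 0.1, -114.9]
force: [0.9, 1.0, -0.6]
opening: 0.0544
gripper_force: 30.0
```

```bash
python3 - <<'E'
from h import *
o=telemetry.get_obs();print(o['opening'],o['gripper_force']); plan(row(-.003,-.09,.11),-80.5)
im,K,E=snap('top'); 
E
```

```text
0.0544369786796091 30.000045597553253
shift [ 0.4076 -0.0752  0.0718] turn [-0.0012  0.0012 -0.5998]
```

carry_out(
  rows=[
    [0.05,-0.009,0,0,0,-0.1],
    [0.11,-0.02,0,0,0,-0.2],
    [0.17,-0.03,0,0,0,-0.3],
    [0.23,-0.042,0,0,0,-0.4],
    [0.29,-0.053,0,0,0,-0.5],
    [0.35,-0.065,0,0,0,-0.6],
    [0.4,-0.074,0,0,0,-0.6],
    [0.407,-0.075,0.01,0,0,-0.6],
  ],
)

```text
clock: 37.5
tool_pos: [0.5181, -0.107, 0.236]
orientation: [-179.9, -0.0, -80.7]
force: [-0.0, -0.4, -0.5]
opening: 0.0539
gripper_force: 30.0
```

carry_out(
  rows=[
    [0,0,0.04,0,0,0],
    [0,0,0.08,0,0,0],
    [0,0,0.11,0,0,0],
    [0,0,0.11,0,0,0],
    [0,0,0.11,0,0,0],
  ],
)

```text
clock: 38.12
tool_pos: [0.5196, -0.1042, 0.1265]
orientation: [-179.9, -0.0, -80.4]
force: [0.7, -0.1, 1.1]
opening: 0.0545
gripper_force: 30.0
```

```bash
python3 - <<'E'
from h import *
o=telemetry.get_obs();print(o['opening'],o['gripper_force'],o['force']); plan(row(-.003,-.0895,.018),-80.5)
E
```

```text
0.05445136647115318 29.999966025352478 [ 0.7062 -0.1155  1.1203]
shift [0.0002 0.0008 0.0425] turn [-0.001  -0.0004  0.001 ]
```

carry_out(
  rows=[
    [0,0.001,0.015,0,0,0],
    [0,0.001,0.028,0,0,0],
    [0,0.001,0.036,0,0,0],
    [0,0.001,0.041,0,0,0],
    [0,0.001,0.042,0,0,0],
    [0,0.001,0.042,0,0,0],
  ],
)

```text
clock: 38.88
tool_pos: [0.518, -0.1046, 0.0837]
orientation: [-180.0, -0.0, -80.5]
force: [0.1, 0.2, 0.3]
opening: 0.0541
gripper_force: 30.0
```

carry_out(
  rows=[
    [0,0,0,0,0,0],
    [0,0,0,0,0,0],
    [0,0,0,0,0,0],
    [0,0,-0.03,0,0,0],
    [0,0,-0.07,0,0,0],
    [0,0,-0.12,0,0,0],
    [0,0,-0.17,0,0,0],
    [0,0,-0.22,0,0,0],
  ],
  grip=0.45,
)

```text
clock: 39.88
tool_pos: [0.5175, -0.1047, 0.3054]
orientation: [-180.0, 0.0, -80.5]
force: [1.6, 0.3, -0.2]
opening: 0.0635
gripper_force: 0.0
```

```bash
python3 - <<'E'
from h import *
print(row(-.1,.17,.28)); plan([.43,.18,.35],-80.5)
E
```

```text
[0.3804 0.1353 0.346 ]
shift [-0.2952  0.0392 -0.0446] turn [-0.0005  0.      0.0002]
```

carry_out(
  rows=[
    [-0.05,0,-0.02,0,0,0],
    [-0.1,0,-0.05,0,0,0],
    [-0.15,0,-0.05,0,0,0],
    [-0.2,0,-0.05,0,0,0],
    [-0.23,0,-0.05,0,0,0],
    [-0.23,0,-0.05,0,0,0],
    [-0.23,0,-0.05,0,0,0],
  ],
  grip=0,
)

```text
clock: 40.75
tool_pos: [0.4797, 0.122, 0.3536]
orientation: [180.0, -0.0, -80.5]
force: [-0.2, -0.8, 0.3]
opening: 0.044
gripper_force: 0.0
```

```bash
python3 - <<'E'
from h import *
im,K,E=snap('wrist'); np.save('w7.npy',E); cv2.imwrite('w7.png',im[:,:,::-1]); cv2.imwrite('pics/l.png',cv2.resize(im,(800,600),interpolation=cv2.INTER_CUBIC)[:,:,::-1])
print([proj(K,E,row(-.003,y,.03))/.64 for y in (.088,.029,-.031,-.0895)])
E
```

```text
[array([402.2544, 208.4813]), array([402.2004, 143.614 ]), array([402.1408,  72.0132]), array([402.0776,  -3.9951])]
```

View pics/l.png

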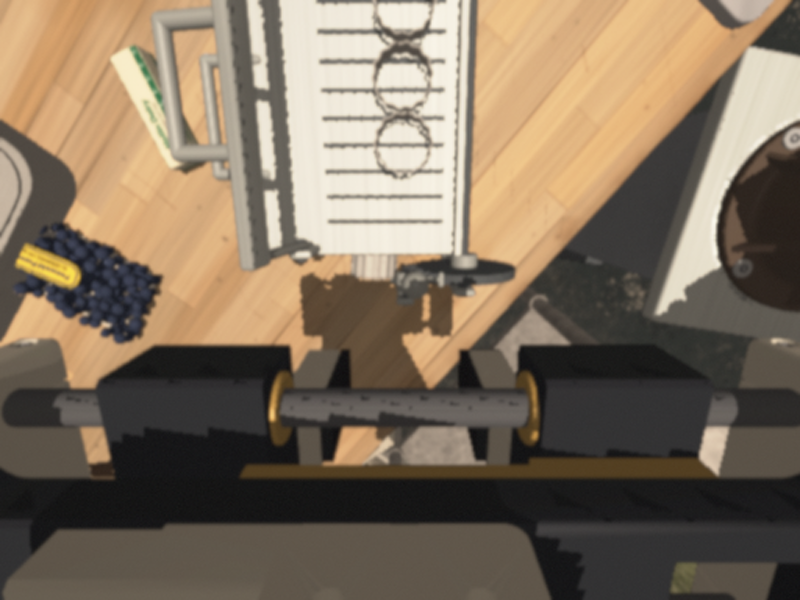

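Three rings sit at (403,12), (403,80) and (403,145), which are row y ≈ −0.09, −0.03 and +0.03. The first ring, expected at (402,208), is missing, so I look for it.

```bash
python3 - <<'E'
from h import *
t=snap('top')[0]; s=snap('scene')[0]
a=cv2.resize(t[110:320,120:420],(400,280),interpolation=cv2.INTER_CUBIC); b=cv2.resize(s,(400,300)); 
w=[cv2.resize(cv2.imread(f)[:,:,::-1],(400,300)) for f in ('w4.png','w6.png')]
a=cv2.copyMakeBorder(a,0,20,0,0,cv2.BORDER_CONSTANT)
cv2.imwrite('pics/m.png',np.vstack([np.hstack([a,b]),np.hstack(w)])[:,:,::-1])
E
```

```text
(no output)
```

View pics/m.png

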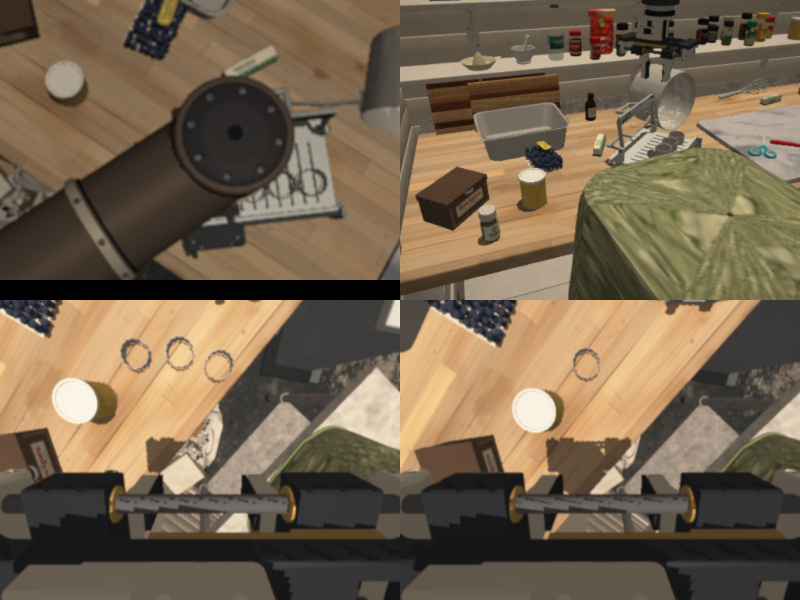

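carry_out(
  rows=[
    [-0.05,0,0,0,0,0],
    [-0.1,0,0,0,0,0],
    [-0.12,0,0,0,0,0],
    [-0.12,0,0,0,0,0],
    [-0.12,0,0,0,0,0],
  ],
)

```text
clock: 41.52
tool_pos: [0.4602, 0.2396, 0.3536]
orientation: [180.0, -0.0, -80.5]
force: [0.3, 0.1, -0.1]
opening: 0.0438
gripper_force: 0.0
```

```bash
python3 - <<'E'
from h import *
im,K,E=snap('wrist'); np.save('w8.npy',E); t=snap('top')[0]
a=cv2.resize(t[110:320,120:420],(800,560),interpolation=cv2.INTER_CUBIC)[:, :]
a=cv2.resize(t[130:310,180:400],(400,327),interpolation=cv2.INTER_CUBIC)[:300]
b=cv2.resize(im[:288],(400,300),interpolation=cv2.INTER_AREA)
cv2.imwrite('pics/n.png',cv2.resize(np.hstack([a,b]),(800,300))[:,:,::-1]); cv2.imwrite('w8.png',im[:,:,::-1])
E
```

```text
(no output)
```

View pics/n.png

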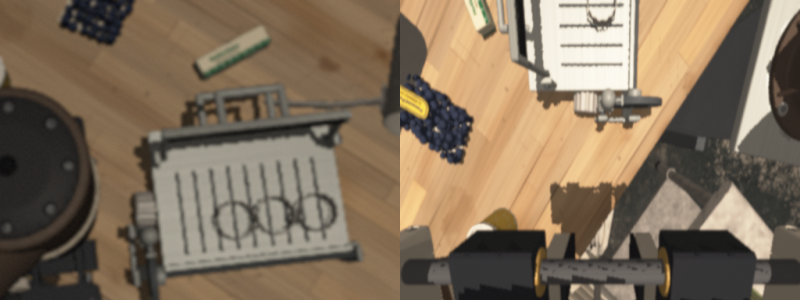

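The combined view shows three rings in the row at (235,217), (275,212) and (317,212). A pale fluted block lies against the board's left edge, at (145,207) in the top part and (588,103) in the wrist part. That is probably the missing ring on its side, so I triangulate it.

```bash
cat >> h.py <<'E'
def trin(obs):
    A=np.zeros((3,3));b=np.zeros(3);L=[]
    for K,E,uv in obs:
        d=E[:3,:3]@np.linalg.inv(K)@[uv[0],uv[1],1]; d/=np.linalg.norm(d); M=np.eye(3)-np.outer(d,d); A+=M;b+=M@E[:3,3];L.append((M,E[:3,3]))
    p=np.linalg.solve(A,b); return p,[np.linalg.norm(M@(p-o)) for M,o in L]
def torow(p):
    ex=np.array([.986,.165]);ey=np.array([-.165,.986]); d=np.asarray(p)[:2]-row(0,0,0)[:2]; return np.array([d@ex,d@ey,p[2]-.066])
E
python3 - <<'E'
from h import *
Kt,Et=cam('top');Kw,_=cam('wrist');E7=np.load('w7.npy');E8=np.load('w8.npy')
p,r=trin([(Kt,Et,(259.8,243.9)),(Kw,E7,(240,170.2)),(Kw,E8,(240.6,131.8))]); print(p,r,torow(p))
im7=cv2.imread('w7.png'); im8=cv2.imread('w8.png')
# numbers: coarse gray/sat map round the block in w8
h=cv2.cvtColor(im8,cv2.COLOR_BGR2HSV)
print('V');print(h[112:160:2,220:300:2,2]);print('S');print((h[112:160:2,220:300:2,1]))
E
```

```text
[0.5092 0.1603 0.0104] [np.float64(0.02212264145807135), np.float64(0.01321115093275874), np.float64(0.034904420488896776)] [ 0.0312  0.1733 -0.0556]
V
[[227 229 230 208 188 168 134 136 169 147 130 132 133 130 139 136  98 170
  205 205 200 198 174 110 108 130 124 102 122 123 124 130 128 107  90  83
  108 181 199 200]
 [226 231 231 228 221 219 215 216 220 214 213 216 211 209 194 150  96 155
  188 184 185 178 159 123 167 200 192 172 193 194 195 201 202 188 123  75
  109 181 195 196]
 [228 231 229 222 221 222 222 222 221 220 224 223 221 220 204 121  87 103
  122 116 114 112 122 156 156 161 169 155 155 167 158 152 157 175 116  76
   86 121 126 132]
 [229 230 224 221 222 222 222 222 221 224 224 222 221 224 225 191 113  96
  100 100 100 113 195 224 208 203 211 194 186 201 191 188 170 107  93  88
   88  88  88 138]
 [230 225 221 222 222 223 223 221 223 224 223 222 224 227 232 229 148 101
  104 102 123 192 230 237 236 231 229 225 221 218 220 225 201 103  93  93
   95  94 103 190]
 [228 222 222 222 223 223 222 223 226 224 223 225 228 232 234 216 131 104
  103 103 162 233 238 237 233 230 227 2
[... 6371 characters left out ...]
 104 105 105
  101 103 111 111]
 [103 108 104 100  98  99 100  99  97  98  97 100 105 107 108 111 111 113
  113 114 113 112 111 110 110 109 104 104 105 106 110 108 104 104 105 103
  102 110 111 108]
 [107 107 100 100 101 100  99  98  98  98 100 104 106 109 110 111 112 112
  113 112 112 112 110 111 108 105 104 104 103 103 106 104 104 105 104 102
  109 112 109 108]
 [108 101 101 100 100 100  98  99  98  99 104 106 106 109 110 110 110 111
  112 112 110 111 112 111 106 103 105 104 102 103 104 103 105 104 103 107
  111 110 109 110]
 [102 100 100 100  99  99  99  97  98 102 105 106 108 108 109 110 109 110
  111 111 111 111 112 107 104 104 104 102 102 103 103 104 106 104 108 112
  109 109 111 113]]
```

```bash
python3 - <<'E'
from h import *
Kt,Et=cam('top');Kw,_=cam('wrist');E7=np.load('w7.npy');E8=np.load('w8.npy')
p,r=trin([(Kt,Et,(259.8,243.9)),(Kw,E7,(239.4,170.2)),(Kw,E8,(240.6,98.9))]); print(p,r,torow(p))
# light, unsaturated blob extents near the block, per view
for n,f,c,E in (('w7','w7.png',(239,170),E7),('w8','w8.png',(240,99),E8)):
    h=cv2.cvtColor(cv2.imread(f),cv2.COLOR_BGR2HSV); m=((h[:,:,1]<75)).astype(np.uint8)
    y,x=c; 
    s=m[c[1]-16:c[1]+24,c[0]-20:c[0]+60]; v=h[c[1]-16:c[1]+24,c[0]-20:c[0]+60,2]
    print(n); print('\n'.join(''.join('.' if not a else ('#' if b>140 else 'o') for a,b in zip(r1,r2)) for r1,r2 in zip(s,v)))
E
```

```text
[0.5098 0.1402 0.0478] [np.float64(0.0032761135517271433), np.float64(0.0005667129699285857), np.float64(0.003781211089338199)] [ 0.0284  0.1534 -0.0182]
w7
#############################################################################ooo
#############################################################################ooo
#############################################################################ooo
#############################################################################ooo
#############################################################################ooo
#############################################################################ooo
#############################################################################ooo
#############################################################################ooo
######################################################################o######ooo
......##############################...........................#oooooooo########
......#############################.............................oooooooo########
......#############################.................
[... 4839 characters left out ...]
..#ooo###########ooo####################ooooo#######
..............................ooooo########oooo#####################oooooo######
..............................ooooooooooooooo#######################oooooooooooo
.................................................................oooooooooooooo#
................................................................................
................................................................................
................................................................................
................................................................................
................................................................................
```

carry_out(
  rows=[
    [0,0,0.04,0,0,0],
    [0,0,0.08,0,0,0],
    [0,0,0.1,0,0,0],
    [0,0,0.1,0,0,0],
    [0,0,0.1,0,0,0],
  ],
)

```text
clock: 42.25
tool_pos: [0.4607, 0.2405, 0.2548]
orientation: [-179.9, 0.0, -80.5]
force: [-0.4, -0.6, 0.7]
opening: 0.0435
gripper_force: 0.0
```

```bash
cat >> h.py <<'E'
def asc(im,x0,x1,y0,y1,sx=1,sy=2):
    h=cv2.cvtColor(im,cv2.COLOR_RGB2HSV)
    for y in range(y0,y1,sy): print('%3d '%y+''.join('.' if h[y,x,1]>75 else '0123456789'[min(9,h[y,x,2]//25)] for x in range(x0,x1,sx)))
E
python3 - <<'E'
from h import *
im,K,E=snap('wrist'); np.save('w9.npy',E); cv2.imwrite('w9.png',im[:,:,::-1])
p=proj(K,E,[.51,.14,.045]); print(p, proj(K,E,row(0,.135,0)), proj(K,E,row(-.068,.135,0)))
asc(im,int(p[0])-45,int(p[0])+105,int(p[1])-45,int(p[1])+45)
E
```

```text
[233.51    91.4783] [255.4704  73.3644] [312.4253  73.2915]
 46 9999999999999999999999999999999999999999999999999999999999999999999999999999999999999999999999999999999999999999999866899999754445....................
 48 999999999999999999999999999999999999999999999999999999999999999999999999999999999999999999999999999999999999999999997689999864444.....................
 50 999999999999999999999999999999999999999999999999999999999999999999999999999999999999999999999999999999999999999999986689999864444.....................
 52 999999999999999999999999999999999999999999999999999999999999999999999999999999999999999999999999999999999999999999974689999864444.....................
 54 999999999999999999999999999999999999999999999999999999999999999999999999999999999999999999999999999999999999999999964699999854444.....................
 56 999999999999999999999999999999999999999999999999999999999999999999999999999999999999999999999999999999999999999999854699999854444.....................
 58 9999999999999999999999999999999999999999999999999999999999999999999999999999999999999999999999999999999999
[... 5234 characters left out ...]
................................................................................
128 ......................................................................................................................................................
130 ......................................................................................................................................................
132 ......................................................................................................................................................
134 ......................................................................................................................................................
```

```bash
python3 - <<'E'
from h import *
K,_=cam('wrist');E=np.load('w9.npy')
for n,uv,z in (('ymin',(233,79),.055),('ymax',(233,100.5),.055),('left',(213,90),.0275),('right',(252.5,90),.0275),('ball',(270,84),.1),('lowbarR',(265,108),.02),('leverL',(291,82),.06),('boardedge',(233,76),.062),('boardedge',(233,76),.058)):
    print(n,torow(onz(K,E,uv,z)))
# ball from top & w8 too
Kt,Et=cam('top'); E8=np.load('w8.npy')
print('ball tri',torow(trin([(K,E,(270,84)),(K,E8,(258,114-0))])[0]))
o=telemetry.get_obs();print(o['joint_pos'])
E
```

```text
ymin [ 0.028   0.1396 -0.011 ]
ymax [ 0.0286  0.1648 -0.011 ]
left [ 0.0578  0.1495 -0.0385]
right [ 0.0045  0.1496 -0.0385]
ball [-0.0162  0.1509  0.034 ]
lowbarR [-0.0126  0.1724 -0.046 ]
leverL [-0.0434  0.1438 -0.006 ]
boardedge [ 0.0273  0.1372 -0.004 ]
boardedge [ 0.0276  0.1366 -0.008 ]
ball tri [-0.0047  0.1856  0.3212]
[ 49.2557   4.6826 -16.2259   0.0254 -68.9696 -39.7762]
```

```bash
cat >> h.py <<'E'
def plan2(x,y,z,tilt=0,yaw=-80.5):
    "target in row x,y and world z; tilt rad about the tool's y"
    p=row(x,y,0); p[2]=z; T=pose(); Rt=R.from_euler('xyz',[180,0,yaw],degrees=True)*R.from_rotvec([0,tilt,0])
    print('at',torow(T[:3,3])[:2],T[2,3],'shift',T[:3,:3].T@(p-T[:3,3]),'turn',R.from_matrix(T[:3,:3].T@Rt.as_matrix()).as_rotvec())
E
python3 - <<'E'
from h import *
plan2(.031,.149,.16,.58)
E
```

```text
at [-0.0034  0.2605] 0.25498332923864603 shift [ 0.1117 -0.0342  0.0949] turn [-0.0018  0.581  -0.0007]
```

carry_out(
  rows=[
    [0,-0.01,0,0,0.15,0],
    [0.02,-0.02,0,0,0.3,0],
    [0.04,-0.034,0,0,0.45,0],
    [0.06,-0.034,0.01,0,0.58,0],
    [0.09,-0.034,0.03,0,0.58,0],
    [0.11,-0.034,0.06,0,0.58,0],
    [0.112,-0.034,0.095,0,0.58,0],
    [0.112,-0.034,0.095,0,0.58,0],
  ],
  grip=-1,
)

```text
clock: 43.3
tool_pos: [0.5116, 0.1348, 0.158]
orientation: [179.9, -33.3, -80.5]
force: [0.4, 0.2, 0.5]
opening: 0.0005
gripper_force: 0.0
```

```bash
python3 - <<'E'
from h import *
o=telemetry.get_obs();print(o['joint_pos'],o['opening'],o['force']); plan2(.031,.149,.07,.58); print(torow([*pose()[:3,3]]))
im,K,E=snap('wrist'); np.save('w10.npy',E); cv2.imwrite('w10.png',im[:,:,::-1])
print(proj(K,E,np.r_[row(.031,.15,0)[:2],.05]))
asc(im,180,330,20,230,1,3)
E
```

```text
[ 52.5495  18.7284 -30.1714  25.6643 -67.5418 -58.591 ] 0.0005218065667105682 [0.3612 0.1705 0.4769]
at [0.0294 0.1477] 0.1579660280449609 shift [-0.0493 -0.0018  0.0728] turn [ 0.002  -0.0018  0.0006]
[0.0294 0.1477 0.092 ]
[256.3049 254.7158]
 20 .432222211112222222222222222223.....................................................................655555566665556..............................44555
 23 2221111111....432222222222222233............................................................6544433332222222222222233455566......................34677
 26 11111...........3222222222222223.........................................................6554322222222222222222222222222223456..................334677
 29 11..............43222222222222234.....................................................65332222222222222222222222222222222222334566.............3234577
 32 666666666555566653322222222222223467777777777777777777777777777777777777777777777777776432222222222222222222222222222222222222234677777777777765333567
 35 7777777777777776533222222222222345677777777777777777777777777777777777777777
[... 9294 characters left out ...]
88888888888888888888888888888888888888888888888888888888888888888888888888888888
218 333333345778888888888888888888888888888888888888888888888888888888888888888888888888888888888888888888888888888888888888888888888888888888888888888888
221 222223323333333333333333333333333333333333333333333333333333333333467888888888888888888887644333333333333333333333333333333333333333333333333333333333
224 111111111111111111111111111111111111111111111111111111111111111111246776643334554333467776421111111111111111111111111111111111111111111111111111111111
227 111111111111111111111111111111111111111111111111111111111111111111245666421113442111246665311111111111111111111111111111111111111111111111111111111111
```

carry_out(
  rows=[
    [-0.012,-0.001,0.017,0,0,0],
    [-0.024,-0.001,0.035,0,0,0],
    [-0.038,-0.002,0.056,0,0,0],
    [-0.05,-0.002,0.074,0,0,0],
    [-0.05,-0.002,0.074,0,0,0],
  ],
)

```text
clock: 43.98
tool_pos: [0.5143, 0.1379, 0.07]
orientation: [-180.0, -33.3, -80.5]
force: [0.7, 0.3, 0.3]
opening: 0.0009
gripper_force: 0.0
```

carry_out(
  rows=[
    [-0.002,0,0.0025,0,0,0],
    [-0.0035,0,0.005,0,0,0],
    [-0.0045,0,0.0067,0,0,0],
    [-0.0045,0,0.0067,0,0,0],
  ],
)

```text
clock: 44.48
tool_pos: [0.5138, 0.1374, 0.0613]
orientation: [-180.0, -33.2, -80.5]
force: [-0.4, 0.5, -0.1]
opening: 0.0006
gripper_force: 0.0
```

Continue down gently.

carry_out(
  rows=[
    [-0.001,0,0.0017,0,0,0],
    [-0.002,0,0.0033,0,0,0],
    [-0.002,0,0.0033,0,0,0],
  ],
)

```text
clock: 44.85
tool_pos: [0.5149, 0.1377, 0.0589]
orientation: [-179.9, -33.3, -80.5]
force: [0.4, -0.3, 12.7]
opening: 0.0008
gripper_force: 6.0
```

carry_out(
  rows=[
    [0,-0.006,0,0,0,0],
    [0,-0.012,0,0,0,0],
    [0,-0.018,0,0,0,0],
    [0,-0.024,0,0,0,0],
    [0,-0.03,0,0,0,0],
    [0,-0.036,0,0,0,0],
    [-0.0,-0.036,0,0,0,0],
  ],
)

```text
clock: 45.72
tool_pos: [0.5487, 0.1426, 0.0579]
orientation: [180.0, -33.3, -80.5]
force: [-8.1, 2.9, 9.1]
opening: 0.0004
gripper_force: 2.4
```

carry_out(
  rows=[
    [0.011,0,-0.017,0,0,0],
    [0.022,0,-0.034,0,0,0],
    [0.044,0,-0.067,0,0,0],
    [0.04,0.036,-0.09,0,0,0],
    [0.04,0.036,-0.09,0,0,0],
  ],
)

```text
clock: 46.35
tool_pos: [0.5105, 0.1538, 0.1559]
orientation: [-179.9, -33.1, -80.5]
force: [0.0, 0.6, 0.0]
opening: 0.0001
gripper_force: 0.0
```

```bash
python3 - <<'E'
from h import *
plan2(0,.2605,.255,0)
E
```

```text
at [0.0314 0.1666] 0.15591402802884607 shift [-0.0244  0.031  -0.1343] turn [-0.0023 -0.578   0.0009]
```

carry_out(
  rows=[
    [-0.01,0,-0.04,0,0,0],
    [-0.02,0.01,-0.08,0,-0.15,0],
    [-0.024,0.02,-0.11,0,-0.3,0],
    [-0.024,0.031,-0.134,0,-0.45,0],
    [-0.024,0.031,-0.134,0,-0.578,0],
    [-0.024,0.031,-0.134,0,-0.578,0],
    [-0.024,0.031,-0.134,0,-0.578,0],
  ],
)

```text
clock: 47.22
tool_pos: [0.4654, 0.2394, 0.2529]
orientation: [180.0, -0.2, -80.5]
force: [0.2, 0.1, 0.7]
opening: 0.0006
gripper_force: 0.0
```

```bash
python3 - <<'E'
from h import *
im,K,E=snap('wrist'); np.save('w11.npy',E); cv2.imwrite('w11.png',im[:,:,::-1])
p=proj(K,E,np.r_[row(.031,.15,0)[:2],.05]); print(p,pose()[:3,3])
asc(im,int(p[0])-70,int(p[0])+60,int(p[1])-15,int(p[1])+32,1,2)
E
```

```text
[234.2788  90.6217] [0.4652 0.2397 0.2526]
 75 4433333333333333333345789999999999999999999999999999999999999999999999999999999999999999999999999999998766666666666667899999999999
 77 3333333333333333333345678888888888877777887777877777777788777777777777777777777777777777777777777777766666677777777776667777776666
 79 333333.....3......3333344444444444444444444444444444456654444454444444444444444444444.33..........3445566677777777777766654.......
 81 .........................................33344555556689987778877788886544444333...................3455666677777887777776655.......
 83 .........................................3346788777899999889998889999986677765433............4455544556666777888888777766654......
 85 ........................................455678887779999998899988899999877788865443..........45566654556666777888888777766654444444
 87 ........................................566678887779999998899988899999877788766654.........345566654555666677777777777666555566666
 89 ........................................566678887789999998899988999999877788766664..........4555544445556666
[... 1482 characters left out ...]
776544444444...3334444443
113 .......................................................................................6433346777777777777765567777776556777788777
115 ......................................................................................65433334555555555555555677777777777777777777
117 ........................................................................................4333333333333333.....655556665555555555555
119 ..................................................................................................................................
121 ..................................................................................................................................
```

```bash
python3 - <<'E'
from h import *
plan2(.034,.149,.16,.58)
E
```

```text
at [0.0009 0.2588] 0.2525962897875168 shift [ 0.1095 -0.0332  0.093 ] turn [0.0012 0.5756 0.0003]
```

carry_out(
  rows=[
    [0,-0.01,0,0,0.15,0],
    [0.02,-0.02,0,0,0.3,0],
    [0.04,-0.033,0,0,0.45,0],
    [0.06,-0.033,0.01,0,0.577,0],
    [0.09,-0.033,0.03,0,0.577,0],
    [0.11,-0.033,0.06,0,0.577,0],
    [0.11,-0.033,0.093,0,0.577,0],
    [0.11,-0.033,0.093,0,0.577,0],
  ],
)

```text
clock: 48.28
tool_pos: [0.5149, 0.136, 0.1585]
orientation: [179.7, -33.5, -80.3]
force: [-0.7, 0.5, 0.5]
opening: 0.0003
gripper_force: 0.0
```

```bash
python3 - <<'E'
from h import *
plan2(.034,.149,.07,.58);plan2(.034,.149,.059,.58)
E
```

```text
at [0.0328 0.1483] 0.1585190291102095 shift [-0.0493 -0.0016  0.0735] turn [ 0.0032 -0.0039  0.0034]
at [0.0328 0.1483] 0.1585190291102095 shift [-0.0553 -0.0016  0.0827] turn [ 0.0032 -0.0039  0.0034]
```

carry_out(
  rows=[
    [-0.012,-0.001,0.017,0,0,0],
    [-0.024,-0.001,0.035,0,0,0],
    [-0.038,-0.001,0.056,0,0,0],
    [-0.049,-0.001,0.074,0,0,0],
    [-0.055,-0.001,0.0825,0,0,0],
    [-0.0556,-0.001,0.0837,0,0,0],
    [-0.0556,-0.001,0.0837,0,0,0],
  ],
)

```text
clock: 49.15
tool_pos: [0.5172, 0.1383, 0.0609]
orientation: [-179.9, -33.2, -80.5]
force: [0.4, 0.0, 0.4]
opening: 0.0008
gripper_force: 0.0
```

carry_out(
  rows=[
    [0,-0.006,0,0,0,0],
    [0,-0.012,0,0,0,0],
    [0,-0.018,0,0,0,0],
    [0,-0.024,0,0,0,0],
    [0,-0.03,0,0,0,0],
    [0,-0.036,0,0,0,0],
    [0,-0.042,0,0,0,0],
    [0,-0.048,0,0,0,0],
  ],
)

```text
clock: 50.15
tool_pos: [0.562, 0.1437, 0.06]
orientation: [179.8, -33.3, -80.6]
force: [-15.9, 1.5, 4.0]
opening: 0.0006
gripper_force: 0.0
```

carry_out(
  rows=[
    [0.011,0,-0.017,0,0,0],
    [0.022,0,-0.034,0,0,0],
    [0.044,0,-0.067,0,0,0],
    [0.04,0.036,-0.09,0,0,0],
    [0.03,0.04,-0.13,0,-0.15,0],
    [0.02,0.05,-0.17,0,-0.3,0],
    [0.016,0.06,-0.2,0,-0.45,0],
    [0.016,0.07,-0.22,0,-0.577,0],
  ],
)

```text
clock: 51.15
tool_pos: [0.4776, 0.2408, 0.2552]
orientation: [-179.9, 0.2, -80.4]
force: [0.3, -0.5, -1.2]
opening: 0.0005
gripper_force: 0.0
```

```bash
python3 - <<'E'
from h import *
im,K,E=snap('wrist'); np.save('w11.npy',E); cv2.imwrite('w11.png',im[:,:,::-1])
p=proj(K,E,np.r_[row(.044,.15,0)[:2],.05]); print(p); plan2(.04,.149,.16,.58)
asc(im,int(p[0])-70,int(p[0])+60,int(p[1])-15,int(p[1])+32,1,3)
E
```

```text
[234.4522  89.8425]
at [0.0132 0.2579] 0.2581964873578464 shift [ 0.1102 -0.0261  0.097 ] turn [-0.0061  0.5919 -0.0012]
 74 7544444444444333333333333333333457899999999999999999999999999999999999999999999999999999999999999999999999999999999998766666666667
 77 6544333333333333333333333333333345666666666666666666666666666666666666666666666666666666666666666666555555555555555556666777777777
 80 ...................................................33334454445567887777877778887544444333.......................345566667777777777
 83 ...................................................4445788877899999988999889999987678876533.............34555665445566677788888887
 86 ...................................................56677888778999999889998899999877788876654...........345566654445566667777888777
 89 ...................................................56678888778999998889988899999877788876664............45555433344556666677777777
 92 ...................................................776788887789999988899888999998777887666..............55544333334445555666666666
 95 ..............................
[... 480 characters left out ...]
..3333443322....33344....
107 ..........................................................................................................444444444444.....4......
110 .......................................................................................................3467888888777777644444.....
113 ................................................................................................5433333345677777777766667788877677
116 .................................................................................................43333333333333334....555556665555
119 ..................................................................................................................................
```

```bash
python3 - <<'E'
from h import *
plan2(.044,.153,.16,.58)
E
```

```text
at [0.0132 0.2579] 0.2581964873578464 shift [ 0.1062 -0.0301  0.0971] turn [-0.0061  0.5919 -0.0012]
```

carry_out(
  rows=[
    [0,-0.01,0,0,0.15,0],
    [0.02,-0.02,0,0,0.3,0],
    [0.04,-0.03,0,0,0.45,0],
    [0.06,-0.03,0.01,0,0.58,0],
    [0.09,-0.03,0.03,0,0.58,0],
    [0.106,-0.03,0.06,0,0.58,0],
    [0.106,-0.03,0.093,0,0.58,0],
    [0.106,-0.03,0.093,0,0.58,0],
  ],
)

```text
clock: 52.2
tool_pos: [0.5238, 0.1384, 0.1587]
orientation: [179.7, -33.6, -80.4]
force: [-0.5, -0.6, 0.1]
opening: 0.0005
gripper_force: 0.0
```

```bash
python3 - <<'E'
from h import *
plan2(.044,.153,.065,.58)
E
```

```text
at [0.0419 0.1493] 0.1586913807636893 shift [-0.0548 -0.0024  0.076 ] turn [ 0.0033 -0.0056  0.0017]
```

carry_out(
  rows=[
    [-0.014,-0.001,0.019,0,0,0],
    [-0.028,-0.002,0.038,0,0,0],
    [-0.041,-0.002,0.057,0,0,0],
    [-0.055,-0.002,0.076,0,0,0],
    [-0.055,-0.002,0.076,0,0,0],
  ],
)

```text
clock: 52.82
tool_pos: [0.526, 0.1443, 0.0667]
orientation: [179.9, -33.4, -80.4]
force: [-0.5, -0.3, 0.3]
opening: 0.0004
gripper_force: 0.0
```

carry_out(
  rows=[
    [-0.0016,0,0.0025,0,0,0],
    [-0.0033,0,0.005,0,0,0],
    [-0.0038,0,0.0058,0,0,0],
    [-0.0038,0,0.0058,0,0,0],
  ],
)

```text
clock: 53.32
tool_pos: [0.526, 0.1444, 0.0601]
orientation: [-180.0, -33.3, -80.5]
force: [0.3, -0.5, 1.3]
opening: 0.0003
gripper_force: 0.6
```

carry_out(
  rows=[
    [-0.0008,0,0.0013,0,0,0],
    [-0.0054,0,-0.0009,0,0,0],
    [-0.01,0,-0.0031,0,0,0],
    [-0.0145,0,-0.0052,0,0,0],
    [-0.0191,0,-0.0074,0,0,0],
    [-0.0236,0,-0.0095,0,0,0],
    [-0.0284,0,-0.0114,0,0,0],
    [-0.0348,0,-0.0144,0,0,0],
  ],
)

```text
clock: 54.32
tool_pos: [0.5194, 0.1807, 0.0522]
orientation: [180.0, -33.4, -80.5]
force: [0.2, 0.1, 0.7]
opening: 0.0005
gripper_force: 0.0
```

```bash
python3 - <<'E'
from h import *
plan2(0,.27,.255,0)
E
```

```text
at [0.0446 0.1917] 0.0522375291745687 shift [ 0.0462  0.0447 -0.2123] turn [ 0.0006 -0.5823 -0.    ]
```

carry_out(
  rows=[
    [0.01,0,-0.03,0,0,0],
    [0.02,0.005,-0.06,0,0,0],
    [0.03,0.01,-0.1,0,-0.1,0],
    [0.04,0.02,-0.14,0,-0.25,0],
    [0.046,0.03,-0.18,0,-0.4,0],
    [0.046,0.045,-0.212,0,-0.5,0],
    [0.046,0.045,-0.212,0,-0.582,0],
    [0.046,0.045,-0.212,0,-0.582,0],
  ],
)

```text
clock: 55.32
tool_pos: [0.4624, 0.2498, 0.2559]
orientation: [-179.9, 0.1, -80.6]
force: [0.4, -0.1, -0.1]
opening: 0.0003
gripper_force: 0.0
```

```bash
python3 - <<'E'
from h import *
im,K,E=snap('wrist'); np.save('w11.npy',E); cv2.imwrite('w11.png',im[:,:,::-1])
p=proj(K,E,np.r_[row(.044,.15,0)[:2],.05]); print(p,proj(K,E,np.r_[row(.044,.1925,0)[:2],.015]))
asc(im,int(p[0])-70,int(p[0])+60,int(p[1])-15,int(p[1])+80,1,3)
E
```

```text
[223.1899  80.7592] [227.4481 116.2382]
 65 4444444444444444443333333333344689999999999999999999999999999999999999999999999999999999999999999999999999999986666677777777777766
 68 5.54333333333333333333333333333444555555555555455555444444444444444444444444444444444444444444444444444444444455666677778888777776
 71 .......................................................................................................444554455666777888998877777
 74 ......................................................................................................4566665455666677778887777776
 77 ......................................................................................................4555544445556666677777776666
 80 ......................................................................................................4554333334455556666666666555
 83 ......................................................................................................5556543333334445555555554443
 86 .......................................................................................................55665433
[... 2559 characters left out ...]
.........................
146 ..................................................................................................................................
149 ..................................................................................................................................
152 ..................................................................................................................................
155 ..................................................................................................................................
158 ..................................................................................................................................
```

The ring now stands on its end, centred near pixel (225,116).

```bash
python3 - <<'E'
from h import *
im=cv2.imread('w11.png')[:,:,::-1].copy(); K,_=cam('wrist'); E=np.load('w11.npy')
P=rings2(im,K,E,[(225,116)]); q=torow(P[0]); print(q, torow(onz(K,E,(225,116),.015)))
plan2(q[0],q[1],.16,0,9.5); print(telemetry.get_obs()['joint_pos'])
E
```

```text
px [225.134  116.8645] dia mm [53.9174 56.9443] n 147 [0.5218 0.1827 0.015 ]
[ 0.0473  0.1932 -0.051 ] [ 0.0475  0.1921 -0.051 ]
at [-0.0002  0.2692] 0.25514769415500016 shift [ 0.076  -0.0476  0.0952] turn [ 0.0003 -0.0005 -1.5719]
[ 49.7979   5.3333 -15.4757   0.0282 -69.2053 -40.3721]
```

carry_out(
  rows=[
    [0,0,0,0,0,-0.18],
    [0.01,-0.005,0,0,0,-0.36],
    [0.02,-0.01,0,0,0,-0.54],
    [0.03,-0.02,0,0,0,-0.72],
    [0.045,-0.03,0,0,0,-0.9],
    [0.06,-0.04,0,0,0,-1.08],
    [0.07,-0.047,0,0,0,-1.26],
    [0.076,-0.047,0,0,0,-1.44],
  ],
  grip=0.5,
)

```text
clock: 56.38
tool_pos: [0.5215, 0.1828, 0.2534]
orientation: [179.8, 0.1, 2.3]
force: [0.0, -0.8, -0.4]
opening: 0.0652
gripper_force: 0.0
```

carry_out(
  rows=[
    [0,0,0.03,0,0,-0.13],
    [0,0,0.06,0,0,-0.13],
    [0,0,0.095,0,0,-0.13],
    [0,0,0.095,0,0,-0.13],
    [0,0,0.095,0,0,-0.13],
  ],
)

```text
clock: 57.0
tool_pos: [0.5219, 0.1835, 0.1605]
orientation: [179.9, -0.0, 9.5]
force: [-0.0, 0.7, 0.2]
opening: 0.0655
gripper_force: 0.0
```

```bash
python3 - <<'E'
from h import *
o=telemetry.get_obs();print(o['opening'],o['joint_pos']); plan2(.0473,.1928,.08,0,9.5); plan2(.0473,.1928,.016,0,9.5)
E
```

```text
0.065477059593497 [ 39.7058  12.2236 -20.1703   0.069  -57.6381  59.7698]
at [0.0475 0.1941] 0.1605480647586405 shift [-0.0002  0.0013  0.0805] turn [ 0.0012 -0.      0.0002]
at [0.0475 0.1941] 0.1605480647586405 shift [-0.0002  0.0012  0.1445] turn [ 0.0012 -0.      0.0002]
```

carry_out(
  rows=[
    [0,0.001,0.03,0,0,0],
    [0,0.001,0.06,0,0,0],
    [0,0.001,0.085,0,0,0],
    [0,0.001,0.105,0,0,0],
    [0,0.001,0.122,0,0,0],
    [0,0.001,0.135,0,0,0],
    [0,0.001,0.144,0,0,0],
    [0,0.001,0.144,0,0,0],
  ],
)

```text
clock: 58.0
tool_pos: [0.5213, 0.1822, 0.0161]
orientation: [180.0, 0.0, 9.5]
force: [-2.5, -0.1, -1.1]
opening: 0.0656
gripper_force: 1.6
```

carry_out(
  rows=[
    [0,0,0,0,0,0],
    [0,0,0,0,0,0],
    [0,0,0,0,0,0],
    [0,0,0,0,0,0],
  ],
  grip=-0.5,
)

```text
clock: 58.5
tool_pos: [0.5215, 0.1819, 0.0164]
orientation: [180.0, -0.0, 9.5]
force: [-4.0, -3.8, 2.1]
opening: 0.0544
gripper_force: 30.3
```

carry_out(
  rows=[
    [0,0,-0.03,0,0,0],
    [0,0,-0.07,0,0,0],
    [0,0,-0.12,0,0,0],
    [0,0,-0.17,0,0,0],
    [0,0,-0.21,0,0,0],
    [0,0,-0.23,0,0,0],
  ],
)

```text
clock: 59.25
tool_pos: [0.5234, 0.1833, 0.25]
orientation: [-179.8, -0.4, 9.5]
force: [0.9, 0.5, -0.7]
opening: 0.0544
gripper_force: 30.0
```

```bash
python3 - <<'E'
from h import *
o=telemetry.get_obs();print(o['opening'],o['gripper_force'],o['force']); plan2(-.003,.0885,.246,0,-80.5)
E
```

```text
0.054389822635245555 30.000007152557373 [ 0.8996  0.4671 -0.6669]
at [0.0489 0.1936] 0.25001153480121135 shift [-0.052   0.1052  0.0034] turn [-0.0075 -0.0033  1.5711]
```

carry_out(
  rows=[
    [0,0.01,0,0,0,0.18],
    [-0.01,0.02,0,0,0,0.36],
    [-0.02,0.035,0,0,0,0.54],
    [-0.03,0.05,0,0,0,0.72],
    [-0.04,0.07,0,0,0,0.9],
    [-0.05,0.09,0,0,0,1.08],
    [-0.052,0.105,0,0,0,1.26],
    [-0.052,0.105,0,0,0,1.44],
  ],
)

```text
clock: 60.25
tool_pos: [0.4885, 0.0697, 0.2472]
orientation: [-179.8, 0.0, -73.4]
force: [0.4, -0.1, 0.3]
opening: 0.0539
gripper_force: 30.0
```

carry_out(
  rows=[
    [0,0,0,0,0,0.131],
    [0,0,0.03,0,0,0.131],
    [0,0,0.07,0,0,0.131],
    [0,0,0.11,0,0,0.131],
    [0,0,0.12,0,0,0.131],
    [0,0,0.12,0,0,0.131],
  ],
)

```text
clock: 61.0
tool_pos: [0.4883, 0.0703, 0.1267]
orientation: [-179.9, -0.0, -80.5]
force: [0.4, 0.4, -0.6]
opening: 0.0543
gripper_force: 30.0
```

```bash
python3 - <<'E'
from h import *
o=telemetry.get_obs();print(o['opening'],o['gripper_force'],o['force']); plan2(-.003,.0885,.0835,0,-80.5)
im,K,E=snap('wrist'); cv2.imwrite('w12.png',im[:,:,::-1]); asc(im,200,330,180,305,1,4)
E
```

```text
0.05426709452623895 29.9999338388443 [ 0.3509  0.367  -0.5886]
at [-0.0042  0.088 ] 0.12671541539432477 shift [-0.0005 -0.0012  0.0432] turn [-0.0011 -0.0002 -0.0001]
180 8888888888888888888888888888888888888888888888888888888888888888888888888888888888888888888889988888888888888999888888875334578888
184 8888888888888888888888888888888888988888888767788888776665434577888888888888888888888888888889988888888888889999888888753334678888
188 5444445666678888888888888888888888888876543334455444443334445566666544446788888888876544444566666665444445666667754444433334678888
192 2222222222345554566666666666545553222222345655444444555555444333444455666556666665422222222222222222222222333333333333333333578888
196 2222222222234444333333333345543345555666544333333333333333333333333333444444444455665322222222222222222223333333333333333333357888
200 3333333333333333333333333334466544433333333333333333333333333333333333333333333333445654333333333333333333333333333333333333344445
204 33333333333333333333333333334443333333333345555555555544556665544445555443333333333344566654333333333333333333333333333
[... 2686 characters left out ...]
1111111000000000012333333
288 0000...............................................2222222222222222222211111111111111111111111111111111111111111100000000112333333
292 00................................................22221111111111112222211111111111111111222211111111111111111111110000000123333333
296 .................................................222222111111111122222221111111111111111122112211111111111111111211111111223333333
300 ..................................................................................................................................
304 ..................................................................................................................................
```

carry_out(
  rows=[
    [0,-0.001,0.015,0,0,0],
    [0,-0.001,0.028,0,0,0],
    [0,-0.001,0.037,0,0,0],
    [0,-0.001,0.042,0,0,0],
    [0,-0.001,0.043,0,0,0],
    [0,-0.001,0.043,0,0,0],
  ],
)

```text
clock: 61.8
tool_pos: [0.4886, 0.0702, 0.0831]
orientation: [-180.0, -0.0, -80.5]
force: [-0.5, -0.7, 0.6]
opening: 0.0544
gripper_force: 30.0
```

carry_out(
  rows=[
    [0,0,0,0,0,0],
    [0,0,0,0,0,0],
    [0,0,0,0,0,0],
    [0,0,-0.03,0,0,0],
    [0,0,-0.07,0,0,0],
    [0,0,-0.12,0,0,0],
    [0,0,-0.17,0,0,0],
    [0,0,-0.22,0,0,0],
  ],
  grip=0.45,
)

```text
clock: 62.8
tool_pos: [0.4881, 0.07, 0.3048]
orientation: [-180.0, 0.0, -80.5]
force: [1.3, 1.0, -0.2]
opening: 0.0636
gripper_force: 0.0
```

```bash
python3 - <<'E'
from h import *
plan2(-.02,.18,.36,0,-80.5)
E
```

```text
at [-0.0045  0.0877] 0.3048292462811605 shift [-0.0922  0.0155 -0.0552] turn [-0.0004  0.0002 -0.0007]
```

carry_out(
  rows=[
    [-0.03,0.005,-0.02,0,0,0],
    [-0.07,0.01,-0.05,0,0,0],
    [-0.092,0.015,-0.055,0,0,0],
    [-0.092,0.015,-0.055,0,0,0],
    [-0.092,0.015,-0.055,0,0,0],
  ],
  grip=0,
)

```text
clock: 63.42
tool_pos: [0.4584, 0.1581, 0.3576]
orientation: [180.0, -0.0, -80.5]
force: [0.3, -0.6, -0.4]
opening: 0.0441
gripper_force: 0.0
```

```bash
python3 - <<'E'
from h import *
im,K,E=snap('wrist'); cv2.imwrite('w13.png',im[:,:,::-1])
for y in (.0885,.029,-.031,-.0895): print(y,proj(K,E,row(-.003,y,.03)))
asc(im,205,310,2,185,1,4)
plan2(.16,0.01,.33,0,-80.5)
E
```

```text
0.0885 [247.1635 106.7969]
0.029 [246.6495  63.0974]
-0.031 [246.086   15.1848]
-0.0895 [245.4869 -35.7531]
  2 99999999999999999999999999875433333333333333333333334578999999999999999999999978999864444................
  6 99999999999999999999999997643333334688888887787765543333457999999999999999999878999864444................
 10 44444445444454455555566643333344344444445554444444444433345655556665579999999878999864444................
 14 99999999999999999999998753457999999999999999999999998888875579999999999999999878999854444................
 18 99999999999999999999997545799999999999999999999999999999865679999999999999999878999854445................
 22 99999999999999999999998767999999999999999999999999999999887799999999999999999868999864445................
 26 99999999999999999999998778999999999999999999999999999999997789999999999999999768999864445................
 30 65555666665566666665665456666666665566666666666666666666655677766667789999999768999854445................
 34 99999999999999999999999988765799999999999999999999998876677999999999999999999768999854445................
 3
[... 3470 characters left out ...]
.................345666666666677...............
166 .......................................66777777776............................777666677..................
170 .........................................................................................................
174 .........................................................................................................
178 .........................................................................................................
182 .........................................................................................................
at [-0.0193  0.1792] 0.3574786830259548 shift [ 0.169  -0.1794  0.0274] turn [ 0.0008 -0.0005 -0.0011]
```

All four rings stand in the row, the fourth at about pixel (248,108). Now shutting the clamp.

carry_out(
  rows=[
    [0.02,-0.02,0,0,0,0],
    [0.045,-0.045,0,0,0,0],
    [0.075,-0.075,0,0,0,0],
    [0.105,-0.11,0.01,0,0,0],
    [0.135,-0.145,0.02,0,0,0],
    [0.155,-0.17,0.027,0,0,0],
    [0.167,-0.18,0.03,0,0,0],
    [0.167,-0.18,0.03,0,0,0],
  ],
)

```text
clock: 64.47
tool_pos: [0.6636, 0.022, 0.3268]
orientation: [179.9, -0.0, -80.7]
force: [0.9, -0.7, 0.3]
opening: 0.044
gripper_force: 0.0
```

```bash
python3 - <<'E'
from h import *
q=torow([.6627,.0099,.18]); print(q,telemetry.get_obs()['opening']); plan2(q[0]+.001,q[1],.179,0,-80.7)
E
```

```text
[ 0.1577 -0.0004  0.114 ] 0.044023158836175254
at [0.1606 0.0114] 0.3267823758470667 shift [0.0117 0.0016 0.1478] turn [ 0.002  -0.0003  0.0007]
```

carry_out(
  rows=[
    [0.01,0.001,0.04,0,0,0],
    [0.011,0.001,0.08,0,0,0],
    [0.011,0.001,0.11,0,0,0],
    [0.011,0.001,0.13,0,0,0],
    [0.011,0.001,0.147,0,0,0],
    [0.011,0.001,0.147,0,0,0],
  ],
)

```text
clock: 65.22
tool_pos: [0.6635, 0.0125, 0.1803]
orientation: [179.9, 0.0, -80.5]
force: [0.0, 0.1, 0.4]
opening: 0.0438
gripper_force: 0.0
```

carry_out(
  rows=[
    [0,0,0,0,0,0],
    [0,0,0,0,0,0],
    [0,0,0,0,0,0],
    [0,0,0,0,0,0],
  ],
  grip=-1,
)

```text
clock: 65.72
tool_pos: [0.6645, 0.0123, 0.1813]
orientation: [-180.0, 0.0, -80.5]
force: [-0.1, 0.5, 2.0]
opening: 0.0108
gripper_force: 30.0
```

carry_out(
  rows=[
    [0,0.011,-0.0065,0,0,0],
    [0,0.03,-0.0145,0,0,0],
    [0,0.051,-0.0185,0,0,0],
    [0,0.0725,-0.0185,0,0,0],
    [0,0.098,-0.012,0,0,0],
    [0,0.1215,0.0005,0,0,0],
    [0,0.141,0.018,0,0,0],
    [0,0.153,0.035,0,0,0],
  ],
)

```text
clock: 66.72
tool_pos: [0.5116, -0.0134, 0.146]
orientation: [180.0, 0.0, -80.6]
force: [-0.4, -2.1, 0.2]
opening: 0.0108
gripper_force: 30.0
```

carry_out(
  rows=[
    [0,0.001,0.002,0,0,0],
    [0,0.001,0.002,0,0,0],
  ],
)

```text
clock: 66.97
tool_pos: [0.5103, -0.0136, 0.1435]
orientation: [179.7, -0.0, -80.6]
force: [-7.6, -0.6, -0.8]
opening: 0.0111
gripper_force: 30.0
```

carry_out(
  rows=[
    [0,0,0,0,0,0],
    [0,0,0,0,0,0],
    [0,0,0,0,0,0],
    [0,0,-0.03,0,0,0],
    [0,0,-0.07,0,0,0],
    [0,0,-0.11,0,0,0],
    [0,0,-0.14,0,0,0],
  ],
  grip=0,
)

```text
clock: 67.85
tool_pos: [0.5131, -0.0129, 0.2862]
orientation: [-179.9, 0.0, -80.5]
force: [1.3, -0.6, -0.3]
opening: 0.0435
gripper_force: 0.0
```

```bash
python3 - <<'E'
from h import *
plan2(-.02,.18,.36,0,-80.5); 
E
```

```text
at [0.0064 0.0018] 0.2862315248501767 shift [-0.1781  0.0264 -0.0738] turn [-0.0024  0.0001 -0.0007]
```

carry_out(
  rows=[
    [-0.04,0.006,-0.02,0,0,0],
    [-0.09,0.013,-0.05,0,0,0],
    [-0.14,0.02,-0.074,0,0,0],
    [-0.178,0.026,-0.074,0,0,0],
    [-0.178,0.026,-0.074,0,0,0],
    [-0.178,0.026,-0.074,0,0,0],
  ],
)

```text
clock: 68.6
tool_pos: [0.4576, 0.1583, 0.358]
orientation: [-180.0, -0.0, -80.5]
force: [-0.1, 0.4, -0.5]
opening: 0.0435
gripper_force: 0.0
```

```bash
python3 - <<'E'
from h import *
im,K,E=snap('wrist'); cv2.imwrite('w14.png',im[:,:,::-1])
for y in (.0885,.029,-.031,-.0895): print(y,proj(K,E,row(-.003,y,.03)))
asc(im,190,300,2,165,1,4)
plan2(.187,0.0,.25,0,-80.5)
E
```

```text
0.0885 [246.8263 106.5686]
0.029 [246.3165  62.8992]
-0.031 [245.7575  15.0208]
-0.0895 [245.1633 -35.8798]
  2 99999999999999999999999999999999999999999876667888776544688887543334689999999999999999999999978999854444......
  6 99999999999999999999999999999999999999987566667788776545688887655443333468999999999999999999768999854445......
 10 99865555555445555544455555544555555566543456667788876678888887654444433346655555555579999999878999864445......
 14 99999999999999999999999999999999999998643456667788876678888887789998777765689999999999999999768999854445......
 18 99999999999999999999999999999999999986445666666788876678888887789999998766789999999999999999878999854445......
 22 9999999999999999999999999999999999999876787656678887666888888778999999998889999999999999999977899975444.......
 26 9999999999999999999999999999999999999877887666678887666788888778999999999889999999999999999867999975444.......
 30 9999766665566666666666666666666666676545665556678887666888888765677776665567776677889999999977999974444.......
 34 99999999999999999999999999999999999999987766666788877678888887789998
[... 3126 characters left out ...]
34556777888887766....
146 ................................................................66655..333222222222222212234455667776665543222
150 ......................................................66655566777777766544444444577653333333333333333443333333
154 .....................................................444455677788888777655555555677654334343444444444444444444
158 ....................................................65565555667777777666677777778888777764333333333334........
162 .......................................................4444444455566......................346677777777777.....
at [-0.02    0.1794] 0.35794125361441553 shift [ 0.1792 -0.2071  0.108 ] turn [-0.     -0.0001 -0.001 ]
```

All four rings are under the shut bar. Next, the lift bar.

carry_out(
  rows=[
    [0.025,-0.03,0,0,0,0],
    [0.055,-0.065,0,0,0,0],
    [0.085,-0.1,0.01,0,0,0],
    [0.115,-0.135,0.03,0,0,0],
    [0.145,-0.17,0.05,0,0,0],
    [0.17,-0.195,0.08,0,0,0],
    [0.178,-0.206,0.108,0,0,0],
    [0.178,-0.206,0.108,0,0,0],
  ],
)

```text
clock: 69.65
tool_pos: [0.6892, 0.0142, 0.2462]
orientation: [179.6, -0.0, -80.7]
force: [-1.4, 0.3, -0.4]
opening: 0.0437
gripper_force: 0.0
```

```bash
python3 - <<'E'
from h import *
q=torow([.6912,.015,.05]); print(q); plan2(q[0],q[1],.051,0,-80.6)
E
```

```text
[ 0.1867 -0.     -0.016 ]
at [ 0.1846 -0.0004] 0.24619120523406893 shift [-0.0005 -0.0032  0.1952] turn [ 0.0063 -0.0004 -0.0022]
```

carry_out(
  rows=[
    [0,-0.004,0.04,0,0,0],
    [0,-0.004,0.08,0,0,0],
    [0,-0.004,0.115,0,0,0],
    [0,-0.004,0.145,0,0,0],
    [0,-0.004,0.17,0,0,0],
    [0,-0.004,0.187,0,0,0],
    [0,-0.004,0.194,0,0,0],
    [0,-0.004,0.194,0,0,0],
  ],
)

```text
clock: 70.65
tool_pos: [0.6942, 0.0172, 0.0565]
orientation: [-180.0, -0.0, -80.5]
force: [0.4, -0.4, 0.7]
opening: 0.0438
gripper_force: 0.0
```

carry_out(
  rows=[
    [0,0,0,0,0,0],
    [0,0,0,0,0,0],
    [0,0,0,0,0,0],
    [0,0,0,0,0,0],
  ],
  grip=-1,
)

```text
clock: 71.15
tool_pos: [0.6912, 0.0166, 0.056]
orientation: [179.7, -0.0, -80.6]
force: [-7.9, 0.5, 8.3]
opening: 0.0108
gripper_force: 30.0
```

carry_out(
  rows=[
    [0,0.004,-0.0255,0,0,0],
    [0,0.008,-0.0505,0,0,0],
    [0,0.0145,-0.0755,0,0,0],
    [0,0.023,-0.0995,0,0,0],
    [0,0.034,-0.1225,0,0,0],
    [0,0.0475,-0.144,0,0,0],
    [0,0.0595,-0.1605,0,0,0],
    [0,0.067,-0.169,0,0,0],
  ],
)

```text
clock: 72.15
tool_pos: [0.629, 0.006, 0.2275]
orientation: [-179.7, -0.0, -80.5]
force: [8.1, -1.7, 0.7]
opening: 0.011
gripper_force: 30.0
```

carry_out(
  rows=[
    [0,0,0,0,0,0],
    [0,0,0,0,0,0],
  ],
)

```text
clock: 72.4
tool_pos: [0.6298, 0.0062, 0.2265]
orientation: [-179.7, -0.0, -80.5]
force: [7.3, -1.2, 1.9]
opening: 0.0112
gripper_force: 30.0
```

carry_out(
  rows=[
    [0,-0.002,0.0025,0,0,0],
    [0,-0.004,0.005,0,0,0],
    [0,-0.006,0.0075,0,0,0],
    [0,-0.008,0.01,0,0,0],
    [0,-0.009,0.011,0,0,0],
    [0,-0.009,0.011,0,0,0],
  ],
)

```text
clock: 73.15
tool_pos: [0.6386, 0.0077, 0.2155]
orientation: [-179.8, -0.0, -80.5]
force: [5.6, -1.8, 4.6]
opening: 0.011
gripper_force: 30.0
```

carry_out(
  rows=[
    [0,0,0,0,0,0],
    [0,0,0,0,0,0],
    [0,0,0,0,0,0],
    [0,0,-0.03,0,0,0],
    [0,0,-0.07,0,0,0],
    [0,0,-0.12,0,0,0],
    [0,0,-0.15,0,0,0],
    [0,0,-0.15,0,0,0],
  ],
  grip=0,
)

```text
clock: 74.15
tool_pos: [0.6373, 0.0077, 0.3667]
orientation: [-179.8, 0.0, -80.5]
force: [0.2, 0.1, -0.7]
opening: 0.0437
gripper_force: 0.0
```

```bash
python3 - <<'E'
from h import *
im,K,E=snap('wrist'); cv2.imwrite('w15.png',im[:,:,::-1])
ex=np.array([.986,.165]);ey=np.array([-.165,.986]);H=np.array([.44,-.027])
def P(a,b,y,th): return np.r_[H+ex*(a*np.cos(th)-b*np.sin(th))+ey*y,.062+a*np.sin(th)+b*np.cos(th)]
for th in (.461,.67,.72,.88): print(th,'bar mid',proj(K,E,P(.255,0,-.03,th)),'far edge',proj(K,E,P(.205,.004,-.1,th)),'lip',proj(K,E,P(.013,.018,-.1,th)), 'rings',[proj(K,E,P(.065,.034,y,th)).round() for y in(.029,-.031,-.09)])
print(pose()[:3,3])
asc(im,150,400,0,200,2,4)
E
```

```text
0.461 bar mid [237.241  152.2407] far edge [273.1438  96.1405] lip [385.5571 100.0385] rings [array([360., 186.]), array([365., 147.]), array([369., 106.])]
0.67 bar mid [259.1401 156.7559] far edge [294.9092  93.4248] lip [388.6224 100.0202] rings [array([371., 188.]), array([376., 148.]), array([381., 105.])]
0.72 bar mid [266.545  157.9159] far edge [301.6848  92.7511] lip [389.3139 100.0226] rings [array([374., 188.]), array([378., 148.]), array([383., 105.])]
0.88 bar mid [296.5739 161.7419] far edge [327.5866  90.5961] lip [391.3808 100.0479] rings [array([382., 188.]), array([387., 148.]), array([393., 105.])]
[0.6367 0.0078 0.3646]
  0 ............................33333333333333333333333333333333345778...........................................................
  4 .................................43333333333333333333333333333677............................................................
  8 .......................................3333333333333333333333477.............................................................
 12 ...........................................433333333333333
[... 5347 characters left out ...]
888888888888778888888887666666665445676667........
180 .......................4444433......................56776333........478888887744578888888888888887666666655434576666.........
184 ........................4...........................56776333........347887534333368888888888877766666666665344576666.........
188 ....................................................45565333........333333333333347888766544556776556666664345676666.........
192 ....................................................33332333........335543333333358888777788888887666655554345676667.........
196 ....................................................34653333........333333333333358888888888888888655555554345666556.........
```

The lift bar is at column ~259, which matches 0.67 rad: third notch, at rest, gripper clear. Handing in.

```bash
python3 -c "
from plant import workorder
print(workorder.close_job())"
```

```text
the job is handed in; nothing more can be done
None
```

The job is handed in: the board rests at about 0.67 rad, its third notch, with the clamp shut over all four rings, and the close call reported no verdict. One ring was found off the board after placing; I stood it up, put it back and saw all four under the bar before the lift, but did not check them again after it.

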